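Square up and clamp a stack of blanks for match drilling

ROBOT

A 6-joint arm with a two-finger parallel gripper is mounted at the origin on a cart in front of the work surface, level with it; the furniture and walls round the work are solid. World frame = base frame: x ahead of the robot, y to its left, z up, the work surface at z = 0. Lengths are in m, angles in rad, forces in N, time in s.
With the tool pointing down it reaches from about 0.325 to 1 m from the base axis. Payload 5.1 kg.
Tool frame: the origin (TCP) lies at the very end of the fingers, on their centre line; the grasp point (between the pads) lies 19 mm behind it (bot.grip_depth is the distance from the TCP to the grasp point, in m); z points along the fingers, y is the line along which they close (so a half turn about z gives the same grasp; the last joint's range is limited). The gripper opens to 85 mm and grips with 20 to 120 N. Pads are 22 mm wide; open, the fingers measure 114 mm over their backs; the gripper's body (76 mm by 85 mm) begins 54 mm behind the grasp point. The pads swing forward as they close: fully open they stand 13 mm farther back than shut.
Start: joints at [-0.083, 0.124, 1.65, -0, 1.367, -0.083], TCP at [0.65, -0, 0.231] pointing down, gripper open.
Joint ranges: [-2.61, 2.61], [-1.02, 2.33], [0.03, 2.71], [-1.35, 4.49], [0.32, 2.68], [-2.91, 2.91]. Speed limits (rad/s): [2.57, 2.57, 3.14, 3.14, 3.14, 3.14].

INTERFACE

Orientations are given as a 3x3 rotation matrix whose columns are the frame's x, y, z axes.
In Python, from plant import bot, vision gives the robot as it stands.
- The arm moves only by the shell command python3 -m crank 'ROWS'. ROWS is JSON, a list of rows, each an object with "turn": the turn, a rotation vector about the tool's x, y, z in rad, a list of three; "linear": the shift along the tool's x, y, z in cm, a list of three; "grip": the closure, from 0 (fully open) to 1 (shut). A call has 1 to 8 rows; each row shifts and turns the commanded pose from where the row before left it, along the tool's axes as they then stand; what a row does not reach is not made up. A row lasts 1/10 s, in which the tool goes at most 50 mm and 8.59 degrees, less where a joint would pass 70% of its speed; a pose out of reach is approached as far as the arm can. A call is refused whole if a number of a shift passes 5 or a number of a turn 0.15, either way. A call with a gripper value outside its range is refused whole. The fingers move at their own pace and stop on an object; the grip force is fixed at half the most. Time passes only in rows, so rows that do not move let the fingers close. It gives the time, the measured TCP pose, the force, the opening and the grip force at its end, in the units of the state.
- bot.state(): the state, without advancing time (a new reading comes with each control period).
- vision.capture(name): name is "scene" or "top"; returns (picture, depth): 400x640x3 uint8, red, green, blue; 400x640 float32, m along the optical axis (not along the pixel's ray), 0 where there is no reading.
- vision.get_calibration(name): a dict with "mtx" (3x3 intrinsics, pixels), "eye" and "attitude" of the camera in the world. Camera axes: x right, y down, z forward; pixel columns grow to the right and rows downward; lengths in m; the calibration is good to about 2 mm. A picture is of the moment at which its call begins. get_calibration takes no time and is no camera call.
- bot.close_job(): hands the job in; it is judged then, once.
The state is a dict: "clock": time; "joint_positions": joint angles; "dq": joint speeds; "joint_torque": joint torques, N m; "ee_pos": TCP position; "ee_rot": TCP orientation; "force": force on the tool from outside, world axes, zero at the start; "torque": the same for the moment, N m; "opening": opening from 0.0 (shut) to 1.0 (fully open); "grip_force": force on a finger pad.
Only numpy, scipy, OpenCV 4.12 (cv2) and the standard library are available. Lean on these libraries where they do the work, as an engineer would, in place of code of your own. Each camera call takes 0.05 s, during which the arm holds its last target. There are 200 camera calls.

TASK

Make up the stack for match drilling in the jig: lay the loose aluminium blank on the two blanks that already lie there, then the steel drill plate, bushings up, on top, without dropping them. Push the whole stack back until every plate is flush against the back rail, then push the clamp handle round anticlockwise until it clicks once, and stop there: the clamp squares the stack against the side rail and must be left holding it, not over-tightened; leave the tools around alone.

Things in the scene. Friction and masses are not known exactly. Their poses are not given: they have to be found in the camera images.
- jig: fixed drilling jig; place and yaw vary. Origin on the worktop, x to its back rail (about away from the robot), y left, z up. Bed z 16..30 mm, x -61..63, y -142..74, with a finger notch through it: x -61..1, y -34..24. Back rail: face x = 45, y -47..53, top z = 55. Side rail (left): face y = 53, x -2..38, slanted lead-in to x = -16. Grey clamp housing: x -16..44, y -133..-87, top z = 66
- stack_home (a point): point on the jig's bed (jig x = 20, y = 8, z = 30 mm) where the centre of the bottom plate's underside lies when the stack is home at both rails. The two blanks in the jig start about 40 mm short of it in x and 13 mm to its right, askew by up to 9 mm and 0.15 rad; that leaves room for a finger before the back rail, and the added plates are laid there too
- clamp_pusher: the clamp's steel pusher bar: jig x 0..40 mm with a slanted lead-in down to x = -11, z 32..57; its flat face looks to jig +y and lies at y = -63 when fully back. The handle drives it towards the side rail, 16 mm per rad, through stiff springs. The entry's origin is at the jig's origin when fully back and moves along jig y with it
- clamp_cam (a joint): angle of the clamp's cam spindle, rad: 0 = pusher fully back, grows anticlockwise seen from above, at most 2.05; starts at 0 to 0.25. It turns with the handle against a friction of 0.3 N m (4 N at the grip) and stays where it is left. The pusher meets the squared stack at 1.63 rad; the click comes at about 1.8
- click_handle (a joint): turn of the handle ahead of the cam spindle, rad: near 0 before the click. At 0.55 N m (7 N at the grip) its ratchet slips and it snaps ahead by itself to about 0.35, where it rests: the first click. Every further click adds 0.35; pushing on past 0.50 counts as a second click
- handle_grip (a point): centre of the upright black round grip on the clamp handle: 17 mm diameter, 40 mm tall, z = 87..127 mm above the worktop. It circles at 75 mm radius about the cam axis; with both joints at 0 it stands at 165 degrees from jig +x (towards the robot) and moves anticlockwise: first to the right, then away. A flat lever 13 mm wide (z 79..87) joins it to the axis
- cam_axis (a point): point on the vertical axis of the clamp's cam spindle and handle, jig x = 8, y = -110 mm, on top of the housing (z = 66 mm)
- blank_1: lower aluminium blank in the jig, a plain flat plate 50 x 90 x 6 mm (x, y, z), 75 g, ground smooth and sliding easily (friction about 0.25); origin at the centre of its underside, y along its length
- blank_2: second aluminium blank, the same, lying on the first
- blank_3: third, loose aluminium blank, the same size, lying flat on the worktop
- drill_plate: steel drill plate 50 x 90 x 10 mm with four round dark drill bushings standing 2.5 mm out of its upper face, near its corners; about 0.35 kg, lying flat on the worktop with the bushings up; origin at the centre of its underside, y along its length. It may lie in either of two places (left or right front), the loose blank in the other
- gauge_block: bystander: steel gauge block 22 x 45 x 14 mm, right of the jig
- loupe: bystander: black stand loupe, 36 mm diameter, 32 mm high, on the left
- spanner: bystander: small double open-ended spanner, 123 mm long, lying in front
Things that resemble listed ones, but are neither listed nor needed, are in the scene too. Leave any green look-alike of the blank_3 alone.

How it is judged:
By the outcome, as a careful person would: the job done as asked, in the order asked, and still so for the second after the job is handed in, with the robot touching nothing.
It also fails if it takes over 72 s, if anything falls off the work surface, if the arm or the gripper's body presses on something with over 40 N, if the wrist force passes 120 N, or if a joint passes its speed limit or range.

## Working session

There is one attempt and no reset: what is moved stays moved. The work goes in short steps, Python scripts to look and compute and a shell command to move; the robot and the scene stay as the last step left them, time stands still between calls to the robot, and variables do not carry over. Pictures are saved under pics/ and viewed, at most 10 in all, crops included, and the job is handed in when it is done.

```bash
ls; mkdir -p pics; python3 - <<'E'
from plant import bot, vision
import cv2,numpy as np
for n in("scene","top"):
    p,d=vision.capture(n); c=vision.get_calibration(n); print(n,c)
    np.savez(f"pics/{n}0.npz",p=p,d=d)
    cv2.imwrite(f"pics/{n}0.png",p[:,:,::-1])
s=bot.state();print(s)
E
```

```text
pics
scene {'mtx': array([[497.67563527,   0.        , 325.6533191 ],
       [  0.        , 497.67563527, 196.75506845],
       [  0.        ,   0.        ,   1.        ]]), 'eye': array([-0.18524837,  0.70922906,  0.60905717]), 'attitude': array([[-0.68793971, -0.32259885,  0.65012994],
       [-0.72562686,  0.32338014, -0.60736393],
       [-0.0143042 , -0.88958151, -0.45655243]])}
top {'mtx': array([[442.38695294,   0.        , 313.06973001],
       [  0.        , 442.38695294, 202.32307661],
       [  0.        ,   0.        ,   1.        ]]), 'eye': array([0.09510697, 0.17244061, 1.06163266]), 'attitude': array([[-0.29225182, -0.85851367,  0.4213587 ],
       [-0.95629829,  0.25816104, -0.1372824 ],
       [ 0.00908042, -0.44306563, -0.89644319]])}
{'clock': 0.1, 'joint_positions': array([-8.25663517e-02,  1.24431259e-01,  1.65157203e+00, -3.22441310e-06,
        1.36750824e+00, -8.26062969e-02]), 'dq': array([-0.00102009, -0.00092761, -0.00391408, -0.00070471,  0.00037477,
       -0.00044852]), 'joint_torque': array([ 9.10699127e-04, -4.24935150e+01, -3.66653323e+01, -1.21150126e-05,
        3.93052323e-03, -1.30700494e-05]), 'ee_pos': array([6.49431117e-01, 3.90084930e-05, 2.30161082e-01]), 'ee_rot': array([[-4.04508522e-05,  9.99998170e-01, -1.91260222e-03],
       [ 9.99999987e-01,  4.07475854e-05,  1.55107608e-04],
       [ 1.55185258e-04, -1.91259592e-03, -9.99998159e-01]]), 'force': array([ 0.26853172,  0.13584671, -0.72844151]), 'torque': array([-0.0191428 , -0.03492738,  0.03046561]), 'grip_force': 0.0, 'opening': 0.99956000730312}
```

View pics/top0.png

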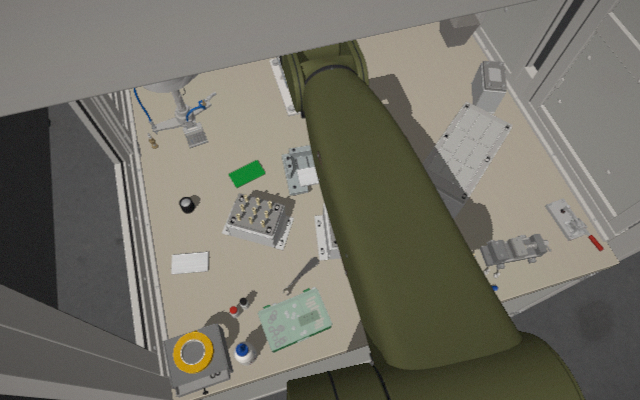

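View pics/scene0.png

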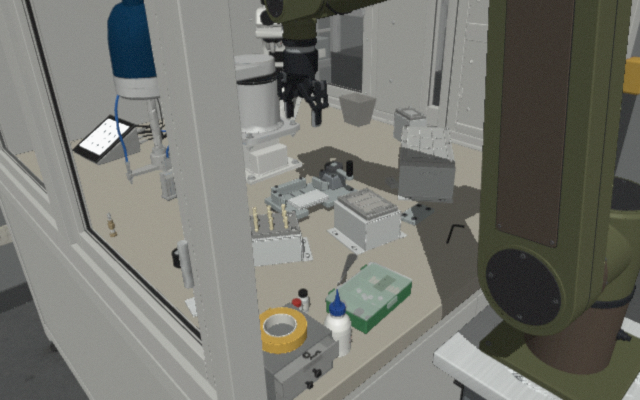

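The top view shows the white loose plate at about (190,262) and the green look-alike at (246,173). The jig is at about (310,170), partly hidden by the arm, so I'll map heights before moving the arm aside.

```bash
cat > h.py <<'E'
import numpy as np,cv2
from plant import bot,vision
def cloud(n,d):
    c=vision.get_calibration(n);K=c["mtx"];v,u=np.mgrid[0:400,0:640]
    P=np.stack([(u-K[0,2])/K[0,0]*d,(v-K[1,2])/K[1,1]*d,d],-1)
    W=P@c["attitude"].T+c["eye"]; W[d==0]=np.nan
    return W
def plane(n,u,v,z):   # pixel -> world at height z
    c=vision.get_calibration(n);r=c["attitude"]@np.linalg.solve(c["mtx"],[u,v,1.])
    return c["eye"]+r*(z-c["eye"][2])/r[2]
def proj(n,X):
    c=vision.get_calibration(n);p=c["mtx"]@(c["attitude"].T@(np.asarray(X,float)-c["eye"]));return p[:2]/p[2]
def ortho(n,p,z,x0,x1,y0,y1,s):  # s px/m; image up = +x, left = +y ; rectified at height z
    h,w=int((x1-x0)*s),int((y1-y0)*s)
    a=[(x1,y1),(x1,y0),(x0,y0),(x0,y1)]
    src=np.float32([proj(n,(x,y,z)) for x,y in a]);dst=np.float32([(0,0),(w,0),(w,h),(0,h)])
    return cv2.warpPerspective(p,cv2.getPerspectiveTransform(src,dst),(w,h),flags=cv2.INTER_CUBIC)
def snap(n,name):
    p,d=vision.capture(n);np.savez(f"pics/{name}.npz",p=p,d=d);return p,d
E
python3 - <<'E'
from h import *
for n,pts in(("top",[(190,262),(246,173),(186,204),(258,215),(295,320),(305,175),(300,160),(325,240),(470,140),(490,80),(460,30),(510,250),(440,210),(310,265),(284,90),(195,135),(180,75),(170,85)]),("scene",[(425,212),(370,208),(350,168),(425,165),(308,198),(310,200),(425,140),(250,80),(405,118),(358,108),(130,40)])):
    f=np.load(f"pics/{n}0.npz");W=cloud(n,f["d"])
    for u,v in pts: print(n,u,v,W[v,u].round(3))
E
```

```text
top 190 262 [0.522 0.353 0.004]
top 246 173 [0.732 0.161 0.004]
top 186 204 [0.669 0.331 0.031]
top 258 215 [0.564 0.161 0.077]
top 295 320 [0.303 0.142 0.032]
top 305 175 [0.659 0.013 0.039]
top 300 160 [0.716 0.01  0.026]
top 325 240 [0.482 0.012 0.001]
top 470 140 [ 0.603 -0.421  0.1  ]
top 490 80 [ 0.773 -0.567  0.099]
top 460 30 [ 0.994 -0.585  0.078]
top 510 250 [ 0.317 -0.425  0.011]
top 440 210 [ 0.239 -0.009  0.661]
top 310 265 [0.428 0.069 0.005]
top 284 90 [ 0.98  -0.016  0.007]
top 195 135 [0.801 0.261 0.13 ]
top 180 75 [0.221 0.185 0.934]
top 170 85 [0.764 0.266 0.359]
scene 425 212 [ 0.433 -0.203  0.011]
scene 370 208 [ 0.453 -0.02   0.085]
scene 350 168 [ 0.596 -0.105  0.11 ]
scene 425 165 [ 0.5   -0.284  0.092]
scene 308 198 [ 0.65  -0.011  0.041]
scene 310 200 [ 0.637 -0.006  0.042]
scene 425 140 [ 0.595 -0.411  0.101]
scene 250 80 [ 0.923 -0.056  0.281]
scene 405 118 [ 0.777 -0.55   0.092]
scene 358 108 [ 1.    -0.565  0.075]
scene 130 40 [0.784 0.307 0.447]
```

```bash
python3 -m crank '[{"linear":[-5,0,-2],"turn":[0,0,0],"grip":0},{"linear":[-5,-2,-1],"turn":[0,0,0],"grip":0},{"linear":[-5,-2,-1],"turn":[0,0,0],"grip":0},{"linear":[-5,-2,-1],"turn":[0,0,0],"grip":0},{"linear":[-5,-2,0],"turn":[0,0,0],"grip":0},{"linear":[-5,-2,0],"turn":[0,0,0],"grip":0},{"linear":[-5,-2,0],"turn":[0,0,0],"grip":0},{"linear":[-5,0,0],"turn":[0,0,0],"grip":0}]'
python3 - <<'E'
from h import *
p,d=snap("top","top1");cv2.imwrite("pics/top1.png",p[:,:,::-1])
p,d=snap("scene","scene1");cv2.imwrite("pics/scene1.png",cv2.resize(p[120:320,180:480,::-1],None,fx=2.6,fy=2.6,interpolation=cv2.INTER_CUBIC))
E
```

```text
clock: 0.9
ee_pos: [0.5375, -0.3741, 0.2772]
ee_rot: [[0.001, 1.0, -0.001], [1.0, -0.001, 0.0], [0.0, -0.001, -1.0]]
force: [0.9, -0.3, 0.5]
opening: 1.0
grip_force: 0.0
```

View pics/top1.png

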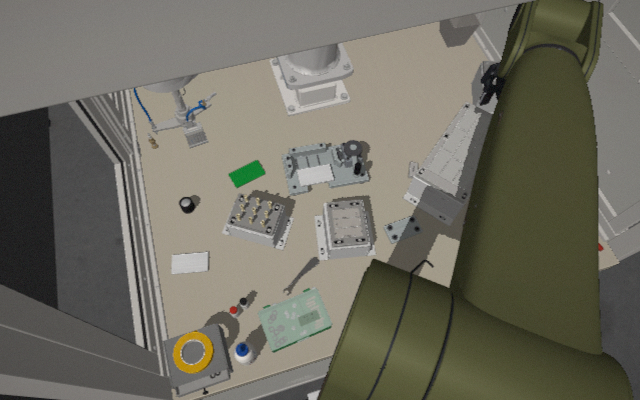

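The top view is now clear. The jig is at about (325,165) with the blanks at (314,175), and the grip is at (358,168). The drill plate with four dark bushings is at (403,229). There are two candidates for blank_3: the silver plate at (190,262), which is plain aluminium and fits, and the green one at (246,173), which is the look-alike to leave. I'll confirm in an enlarged, rectified crop.

```bash
python3 - <<'E'
from h import *
f=np.load("pics/top1.npz");p=f["p"];W=cloud("top",f["d"])
for u,v in [(190,262),(246,173),(403,229),(392,236),(315,175),(358,168),(352,148),(411,172),(325,230),(300,150),(320,152)]: print(u,v,W[v,u].round(4))
g=np.load("pics/scene1.npz");Ws=cloud("scene",g["d"])
# composites: 2000 px/m
a=ortho("top",p,0.042,0.58,0.80,-0.16,0.08,2200)
b=ortho("top",p,0.010,0.38,0.52,-0.28,-0.14,2000)
c=ortho("top",p,0.006,0.45,0.59,0.28,0.42,2000)
im=np.zeros((600,800,3),np.uint8);print(a.shape)
im[:a.shape[0],:a.shape[1]]=a;im[0:280,520:800]=b;im[290:570,520:800]=c
cv2.imwrite("pics/comp1.png",im[:,:,::-1])
E
```

```text
190 262 [0.5228 0.3533 0.0015]
246 173 [0.7315 0.161  0.0041]
403 229 [ 0.4491 -0.1883  0.0103]
392 236 [ 0.4395 -0.1543  0.0092]
315 175 [ 0.6527 -0.0131  0.0375]
358 168 [ 0.5947 -0.105   0.1228]
352 148 [ 0.672 -0.119  0.093]
411 172 [ 0.5992 -0.2724  0.0133]
325 230 [0.5011 0.0066 0.0189]
300 150 [0.7314 0.0054 0.0509]
320 152 [ 0.721  -0.0485  0.0325]
(484, 528, 3)Traceback (most recent call last):
  File "<stdin>", line 10, in <module>
ValueError: could not broadcast input array from shape (279,279,3) into shape (280,280,3)
```

View pics/scene1.png

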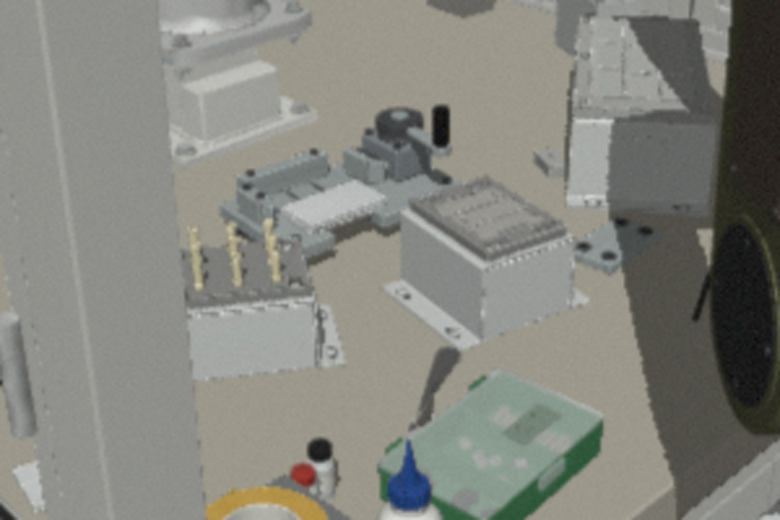

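The scene crop shows the jig with the blanks at about (335,205) in the crop, the knob and grip at (400,120) and (440,125), and the drill plate with its dark bushings at (615,245).

```bash
python3 - <<'E'
from h import *
f=np.load("pics/top1.npz");p=f["p"]
a=ortho("top",p,0.042,0.58,0.80,-0.16,0.07,2200)
b=ortho("top",p,0.010,0.38,0.5201,-0.28,-0.1399,2000)[:280,:280]
c=ortho("top",p,0.006,0.45,0.5901,0.28,0.4201,2000)[:280,:280]
im=np.zeros((600,800,3),np.uint8);print(a.shape)
im[:a.shape[0],:a.shape[1]]=a;im[0:280,520:800]=b;im[290:570,520:800]=c
cv2.imwrite("pics/comp1.png",im[:,:,::-1])
E
```

```text
(484, 506, 3)
```

View pics/comp1.png

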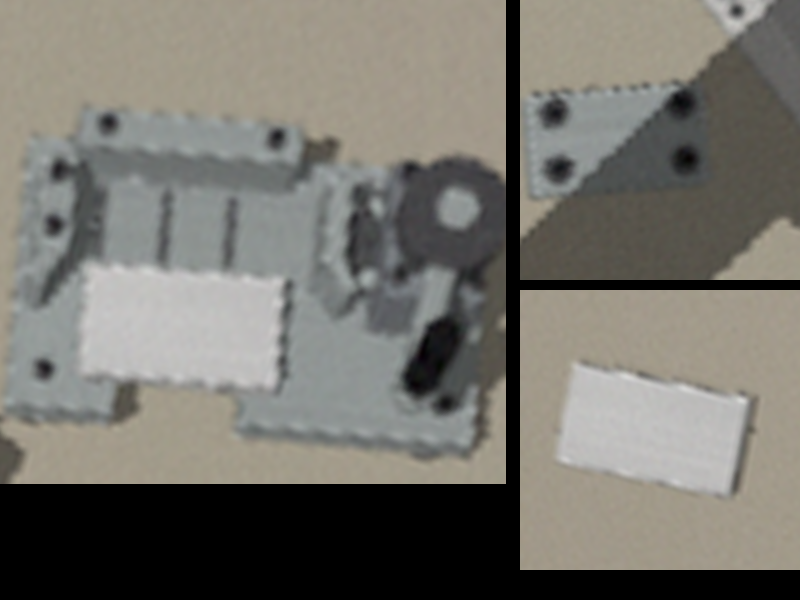

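Confirmed: the plain silver plate with no bushings (lower-right crop) is blank_3, and the plate with four dark bushings (upper-right crop) is the drill plate. Next I fit the poses from corners and silhouettes.

```bash
cat >> h.py <<'E'
from scipy.optimize import least_squares,minimize
def T2(q,P):
    c,s=np.cos(q[2]),np.sin(q[2]);P=np.asarray(P,float)
    return np.c_[P[:,0]*c-P[:,1]*s+q[0],P[:,0]*s+P[:,1]*c+q[1],P[:,2]]
def boxpts(x0,x1,y0,y1,z0,z1): return np.array([(x,y,z) for x in(x0,x1) for y in(y0,y1) for z in(z0,z1)])
def fitsil(views,q0,P):  # views: list (cam, mask)
    def cost(q):
        t=0
        for n,m in views:
            uv=np.array([proj(n,X) for X in T2(q,P)]);h=cv2.convexHull((uv*1).astype(np.float32))[:,0]
            k=np.zeros((1600,2560),np.uint8);cv2.fillConvexPoly(k,np.round((h+.5)*4*16).astype(int),1,shift=4)
            k=cv2.resize(k.astype(np.float32),(640,400),interpolation=cv2.INTER_AREA);t+=np.abs(k-m).sum()
        return t
    r=minimize(lambda a:cost(q0+a*[.004,.004,.05]),np.zeros(3),method="Nelder-Mead",options=dict(initial_simplex=[[0,0,0],[1,0,0],[0,1,0],[0,0,1]],xatol=.005,fatol=.05))
    return q0+r.x*[.004,.004,.05],r.fun
def bright(n,p,c,r,lo=150,sat=30):
    u,v=proj(n,c);m=((p.min(2)>lo)&(p.max(2).astype(int)-p.min(2)<sat)).astype(np.uint8)
    w=np.zeros_like(m);w[int(v-r):int(v+r),int(u-r):int(u+r)]=1;k=m*w
    nl,lab,st,_=cv2.connectedComponentsWithStats(k);i=1+np.argmax(st[1:,4]);return (lab==i).astype(np.float32),st[i,4]
E
python3 - <<'E'
from h import *
f=np.load("pics/top1.npz");p=f["p"];W=cloud("top",f["d"])
def w2(u,v):  # comp px of jig crop -> camera pixel
    x=.80-v/2200;y=.07-u/2200;return proj("top",(x,y,.042))
J=[((85,107),(63,53,55)),((303,127),(63,-47,55)),((300,158),(45,-47,55)),((80,143),(45,53,55)),((295,190),(45,-47,30)),((470,443),(-61,-142,30)),((238,429),(-61,-34,30)),((115,413),(-61,24,30)),((5,408),(-61,74,30))]
U=np.array([w2(*a) for a,_ in J]);X=np.array([b for _,b in J])/1000
r=least_squares(lambda q:(np.array([proj("top",t) for t in T2(q,X)])-U).ravel(),[.66,0,-.06],loss="soft_l1",x_scale=[.01,.01,.05])
print("jig",r.x.round(4));print(r.fun.reshape(-1,2).round(1).tolist())
for nm,c,q0,z in(("b3",(.522,.353,.005),[.522,.353,-.19],0),("b2",(.653,-.015,.042),[.653,-.015,-.05],.036)):
    lo=150
    print(nm,p[int(proj("top",c)[1]),int(proj("top",c)[0])]);m,a=bright("top",p,c,35)
    q,e=fitsil([("top",m)],np.array(q0),boxpts(-.025,.025,-.045,.045,z,z+.006));print(nm,q.round(4),a,round(e,1))
bu=[(554,113),(681,104),(685,159),(559,169)]
B=np.array([(.5201-v/2000,-.1399-(u-520)/2000) for u,v in bu]);Bw=np.array([plane("top",*proj("top",(*b,.010)),.0125) for b in B]);c=Bw.mean(0)
print("bush",Bw.round(4).tolist(),"dp",c.round(4))
for nm,x,y in(("b3",.522,.353),("dp",c[0],c[1])):
    k=(np.hypot(W[...,0]-x,W[...,1]-y)<.14)&(W[...,2]>.03)&(W[...,2]<.25);Q=W[k]
    print(nm,len(Q), Q[np.argsort(np.hypot(Q[:,0]-x,Q[:,1]-y))[:400:40]].round(3).tolist())
E
```

```text
jig [ 0.6768 -0.013  -0.0868]
[[-0.5, -0.2], [0.1, -0.5], [0.4, 0.7], [-0.1, 0.2], [-0.7, 1.3], [0.8, 0.1], [0.1, -0.7], [-0.1, 0.1], [0.0, -0.6]]
b3 [194 193 193]
b3 [ 0.5218  0.356  -0.2017] 706 43.6
b2 [193 191 191]
b2 [ 0.6547 -0.0115 -0.0775] 592 46.6
bush [[0.4627, -0.1561, 0.0125], [0.4672, -0.2195, 0.0125], [0.4398, -0.2215, 0.0125], [0.4348, -0.1586, 0.0125]] dp [ 0.4511 -0.1889  0.0125]
b3 1644 [[0.523, 0.446, 0.037], [0.512, 0.45, 0.079], [0.517, 0.451, 0.067], [0.522, 0.452, 0.083], [0.497, 0.45, 0.064], [0.551, 0.45, 0.064], [0.552, 0.451, 0.068], [0.552, 0.452, 0.084], [0.562, 0.45, 0.081], [0.473, 0.447, 0.033]]
dp 2015 [[0.511, -0.27, 0.048], [0.51, -0.273, 0.057], [0.508, -0.275, 0.055], [0.501, -0.28, 0.036], [0.467, -0.085, 0.072], [0.485, -0.089, 0.073], [0.446, -0.083, 0.07], [0.533, -0.256, 0.063], [0.525, -0.266, 0.084], [0.489, -0.289, 0.065]]
```

```bash
cat >> h.py <<'E'
from scipy.spatial.transform import Rotation as R
def go(xyz,yaw):   # shift needed in tool axes (cm) and turn about tool z; tool y along world angle yaw
    s=bot.state();Rm=s["ee_rot"];Rt=np.array([[-np.sin(yaw),np.cos(yaw),0],[np.cos(yaw),np.sin(yaw),0],[0,0,-1]])
    print("t",round(s["clock"],2),"pos",s["ee_pos"].round(4),"shift cm",(100*Rm.T@(np.array(xyz)-s["ee_pos"])).round(2),"turn",R.from_matrix(Rm.T@Rt).as_rotvec().round(3),"F",s["force"].round(1),"op",round(s["opening"],3),"gf",round(s["grip_force"],1))
JG=np.array([.6768,-.013,-.0868])
def jig(x,y,z): return T2(JG,[(x/1000,y/1000,z/1000)])[0]
def tojig(w):
    c,s=np.cos(JG[2]),np.sin(JG[2]);d=np.asarray(w)[:2]-JG[:2];return np.array([c*d[0]+s*d[1],-s*d[0]+c*d[1]])*1000
E
R='{"linear":[5,0,0],"turn":[0,0,0],"grip":0}'; true
python3 -m crank '[{"linear":[5,0,0],"turn":[0,0,0],"grip":0},{"linear":[5,0,0],"turn":[0,0,0],"grip":0},{"linear":[5,0,0],"turn":[0,0,0],"grip":0},{"linear":[5,0,0],"turn":[0,0,0],"grip":0},{"linear":[5,0,0],"turn":[0,0,0],"grip":0},{"linear":[5,0,0],"turn":[0,0,0],"grip":0},{"linear":[5,0,0],"turn":[0,0,0],"grip":0},{"linear":[5,0,0],"turn":[0,0,0],"grip":0}]' | head -2
python3 -m crank '[{"linear":[5,0,0],"turn":[0,0,0],"grip":0},{"linear":[5,0,0],"turn":[0,0,0],"grip":0},{"linear":[5,0,0],"turn":[0,0,0.05],"grip":0},{"linear":[5,0,0],"turn":[0,0,0.05],"grip":0},{"linear":[5,0,0],"turn":[0,0,0.05],"grip":0},{"linear":[5,0,0],"turn":[0,0,0.05],"grip":0},{"linear":[4,0,0],"turn":[0,0,0],"grip":0},{"linear":[0,0,0],"turn":[0,0,0],"grip":0}]'
python3 - <<'E'
from h import *
g=np.load("pics/scene1.npz");p=g["p"]
m,a=bright("scene",p,(.6547,-.0115,.042),40)
for z in(.030,.036,.042): print(z,fitsil([("scene",m)],np.array([.6547,-.0115,-.0775]),boxpts(-.025,.025,-.045,.045,z+.006,z+.0061)),a)
p,d=snap("top","top2")
b=ortho("top",p,0.0125,0.38,0.5201,-0.28,-0.1399,2000)[:280,:280]
cv2.imwrite("pics/dp.png",cv2.resize(b[40:240,:,::-1],None,fx=2.5,fy=2.5))
go((.5218,.356,.10),-.2017)
E
```

```text
clock: 1.8
ee_pos: [0.5387, 0.0299, 0.277]
clock: 2.6
ee_pos: [0.5612, 0.3704, 0.2756]
ee_rot: [[0.193, 0.981, -0.002], [0.981, -0.193, 0.0], [-0.0, -0.002, -1.0]]
force: [-0.8, -0.5, -0.6]
opening: 1.001
grip_force: 0.0
0.03 (array([ 3.33958889, -4.1155    ,  6.30583333]), np.float64(510.0)) 510
0.036 (array([ 3.12092222, -5.53238889, 10.39472222]), np.float64(510.0)) 510Traceback (most recent call last):
  File "<stdin>", line 4, in <module>
  File "h.py", line 33, in fitsil
    r=minimize(lambda a:cost(q0+a*[.004,.004,.05]),np.zeros(3),method="Nelder-Mead",options=dict(initial_simplex=[[0,0,0],[1,0,0],[0,1,0],[0,0,1]],xatol=.005,fatol=.05))
    res = _minimize_neldermead(fun, x0, args, callback, bounds=bounds,
                               **options)
    fxcc = func(xcc)
    fx = function(np.copy(x), *(wrapper_args + args))
  File "h.py", line 33, in <lambda>
    r=minimize(lambda a:cost(q0+a*[.004,.004,.05]),np.zeros(3),method="Nelder-Mead",options=dict(initial_simplex=[[0,0,0],[1,0,0],[0,1,0],[0,0,1]],xatol=.005,fatol=.05))
                        ~~~~^^^^^^^^^^^^^^^^^^^^^^
  File "h.py", line 29, in cost
    uv=np.array([proj(n,X) for X in T2(q,P)]);h=cv2.convexHull((uv*1).astype(np.float32))[:,0]
                 ~~~~^^^^^
  File "h.py", line 12, in proj
    c=vision.get_calibration(n);p=c["mtx"]@(c["attitude"].T@(np.asarray(X,float)-c["eye"]));return p[:2]/p[2]
ValueError: time passes only in moves, steps and waits
```

```bash
python3 - <<'E'
s=open("h.py").read()
s=s.replace("vision.get_calibration(n)","cal(n)").replace("def cloud","import functools\n@functools.cache\ndef cal(n): return vision.get_calibration(n)\ndef cloud",1)
s=s.replace("i=1+np.argmax(st[1:,4])","i=lab[int(round(v)),int(round(u))]")
open("h.py","w").write(s)
E
python3 - <<'E'
from h import *
g=np.load("pics/scene1.npz");p=g["p"]
u,v=proj("scene",(.6547,-.0115,.042)).astype(int);print(u,v,p[v,u],p[v,u-30],p[v-14,u],p[v+14,u])
for lo in(150,175):
  m,a=bright("scene",p,(.6547,-.0115,.042),40,lo)
  if a<1500: 
    for z in(.036,.042,.048): print(lo,z,fitsil([("scene",m)],np.array([.6547,-.0115,-.0775]),boxpts(-.025,.025,-.045,.045,z,z+.0001)),a)
p,d=snap("top","top2")
b=ortho("top",p,0.0125,0.38,0.5201,-0.28,-0.1399,2000)[:280,:280]
cv2.imwrite("pics/dp.png",cv2.resize(b[40:240,:,::-1],None,fx=2.5,fy=2.5))
go((.5218,.356,.10),-.2017)
E
```

```text
306 196 [185 188 186] [130 135 134] [146 143 134] [145 152 148]
150 0.036 (array([ 0.65871128, -0.01812538, -0.06469657]), np.float64(84.125)) 424
150 0.042 (array([ 0.64975949, -0.01047089, -0.07455306]), np.float64(77.4375)) 424
150 0.048 (array([ 0.64154492, -0.00136087, -0.0475491 ]), np.float64(72.0625)) 424
175 0.036 (array([ 0.6605015 , -0.01985371, -0.06122409]), np.float64(38.6875)) 301
175 0.042 (array([ 0.65225843, -0.01185959, -0.05171153]), np.float64(44.8125)) 301
175 0.048 (array([ 0.64273266, -0.00388953, -0.02503317]), np.float64(52.3125)) 301
t 2.65 pos [0.5613 0.3681 0.2758] shift cm [-1.93 -3.61 17.59] turn [-0.002  0.001  0.006] F [ 0.5 -0.6 -0.4] op 1.001 gf 0.0
```

View pics/dp.png

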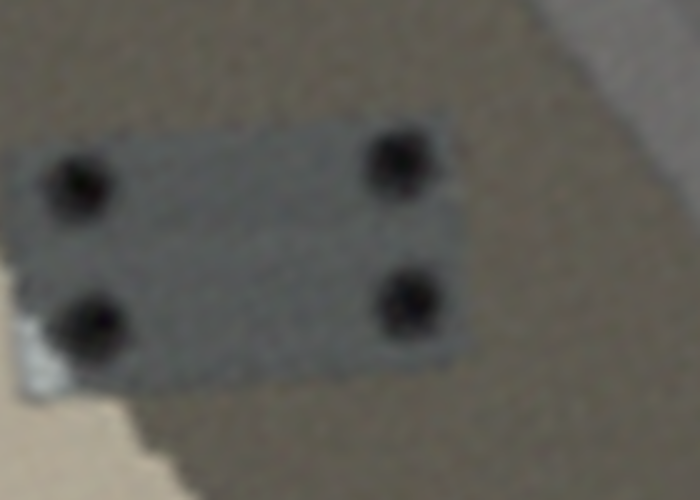

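The drill plate crop shows bushings at (82,187), (400,163), (410,301) and (93,325), so its centre is (0.4513, -0.1891) with yaw +0.075. The scene view agrees with the top view when the stack top is at z = 42 mm. Next: go down on blank_3.

```bash
python3 -m crank '[{"linear":[-1,-1.8,2],"turn":[0,0,0],"grip":0.25},{"linear":[-0.9,-1.8,4],"turn":[0,0,0],"grip":0.25},{"linear":[0,0,5],"turn":[0,0,0],"grip":0.25},{"linear":[0,0,5],"turn":[0,0,0],"grip":0.25},{"linear":[0,0,4],"turn":[0,0,0],"grip":0.25},{"linear":[0,0,2.5],"turn":[0,0,0],"grip":0.25},{"linear":[0,0,0],"turn":[0,0,0],"grip":0.25},{"linear":[0,0,0],"turn":[0,0,0],"grip":0.25}]'
python3 - <<'E'
from h import *
go((.5218,.356,-.002),-.2017)
E
```

```text
clock: 3.45
ee_pos: [0.5234, 0.3536, 0.0527]
ee_rot: [[0.199, 0.98, -0.0], [0.98, -0.199, -0.0], [-0.0, -0.0, -1.0]]
force: [-0.1, 1.1, 0.6]
opening: 0.748
grip_force: 0.0
t 3.45 pos [0.5234 0.3536 0.0527] shift cm [ 0.21 -0.2   5.47] turn [-0.     0.     0.001] F [-0.1  1.1  0.6] op 0.748 gf 0.0
```

```bash
python3 -m crank '[{"linear":[0.2,-0.2,2.5],"turn":[0,0,0],"grip":0.25},{"linear":[0,0,2],"turn":[0,0,0],"grip":0.25},{"linear":[0,0,0.9],"turn":[0,0,0],"grip":0.25},{"linear":[0,0,0],"turn":[0,0,0],"grip":0.25}]'
python3 -m crank '[{"linear":[0,0,0],"turn":[0,0,0],"grip":1},{"linear":[0,0,0],"turn":[0,0,0],"grip":1},{"linear":[0,0,0],"turn":[0,0,0],"grip":1},{"linear":[0,0,0],"turn":[0,0,0],"grip":1}]'
```

```text
clock: 3.85
ee_pos: [0.5221, 0.3565, -0.001]
ee_rot: [[0.199, 0.98, 0.0], [0.98, -0.199, 0.0], [0.0, 0.0, -1.0]]
force: [-0.0, 0.1, -0.2]
opening: 0.752
grip_force: 0.0
clock: 4.25
ee_pos: [0.5235, 0.3575, 0.001]
ee_rot: [[0.199, 0.98, 0.004], [0.98, -0.199, 0.002], [0.003, 0.003, -1.0]]
force: [-0.1, -0.3, 5.5]
opening: 0.551
grip_force: 61.9
```

```bash
python3 -m crank '[{"linear":[0,0,-1],"turn":[0,0,0],"grip":1},{"linear":[0,0,-3],"turn":[0,0,0],"grip":1},{"linear":[0,0,-5],"turn":[0,0,0],"grip":1},{"linear":[0,0,-5],"turn":[0,0,0],"grip":1},{"linear":[0,0,-4],"turn":[0,0,0],"grip":1},{"linear":[0,0,0],"turn":[0,0,0],"grip":1}]'
python3 - <<'E'
from h import *
print(jig(-21,-1,0))
t=jig(-21,-1,180);go(t,-.0868)
E
```

```text
clock: 4.85
ee_pos: [0.5255, 0.3587, 0.188]
ee_rot: [[0.198, 0.98, 0.013], [0.98, -0.199, 0.007], [0.01, 0.011, -1.0]]
force: [0.3, 0.1, 0.3]
opening: 0.547
grip_force: 61.8
[ 0.65579237 -0.01217572  0.        ]
t 4.85 pos [0.5255 0.3587 0.188 ] shift cm [-33.77  20.13   0.69] turn [ 0.012 -0.009 -0.113] F [0.3 0.1 0.3] op 0.547 gf 61.8
```

```bash
python3 -m crank '[{"linear":[-2,1,0],"turn":[0,0,0],"grip":1},{"linear":[-4,2.5,0],"turn":[0,0,0],"grip":1},{"linear":[-4.2,2.5,0],"turn":[0,0,0],"grip":1},{"linear":[-4.2,2.5,0],"turn":[0,0,0],"grip":1},{"linear":[-4.2,2.5,0],"turn":[0,0,0],"grip":1},{"linear":[-4.2,2.5,0],"turn":[0,0,0],"grip":1},{"linear":[-4,2.5,0],"turn":[0,0,0],"grip":1},{"linear":[-4,2,0],"turn":[0,0,0],"grip":1}]'
python3 -m crank '[{"linear":[-2,1,0],"turn":[0,0,-0.05],"grip":1},{"linear":[-1,0.6,0],"turn":[0,0,-0.06],"grip":1},{"linear":[0,0,0],"turn":[0,0,0],"grip":1},{"linear":[0,0,0],"turn":[0,0,0],"grip":1},{"linear":[0,0,0],"turn":[0,0,0],"grip":1}]'
python3 - <<'E'
from h import *
t=jig(-21,-1,80);go(t,-.0868)
p,d=snap("scene","s3");q,_=snap("top","t3")
im=np.zeros((580,800,3),np.uint8)
u,v=proj("scene",(.656,-.012,.15)).astype(int);print(u,v)
im[:400,:400]=cv2.resize(p[v-70:v+90,u-80:u+80],(400,400),interpolation=cv2.INTER_CUBIC)
u,v=proj("top",(.52,.356,0)).astype(int)
im[:400,400:]=cv2.resize(q[v-60:v+60,u-60:u+60],(400,400),interpolation=cv2.INTER_CUBIC)
cv2.imwrite("pics/s3.png",im[:400,:,::-1])
E
```

```text
clock: 5.65
ee_pos: [0.6371, 0.0169, 0.1778]
ee_rot: [[0.199, 0.98, -0.001], [0.98, -0.199, 0.0], [-0.0, -0.001, -1.0]]
force: [0.6, 0.8, 0.0]
opening: 0.549
grip_force: 61.8
clock: 6.15
ee_pos: [0.6468, -0.0125, 0.178]
ee_rot: [[0.09, 0.996, -0.001], [0.996, -0.09, 0.0], [0.0, -0.001, -1.0]]
force: [0.2, 0.5, -0.1]
opening: 0.546
grip_force: 61.8
t 6.15 pos [ 0.6468 -0.0125  0.178 ] shift cm [0.11 0.9  9.8 ] turn [-0.001 -0.    -0.003] F [ 0.2  0.5 -0.1] op 0.546 gf 61.8
305 156
```

View pics/s3.png

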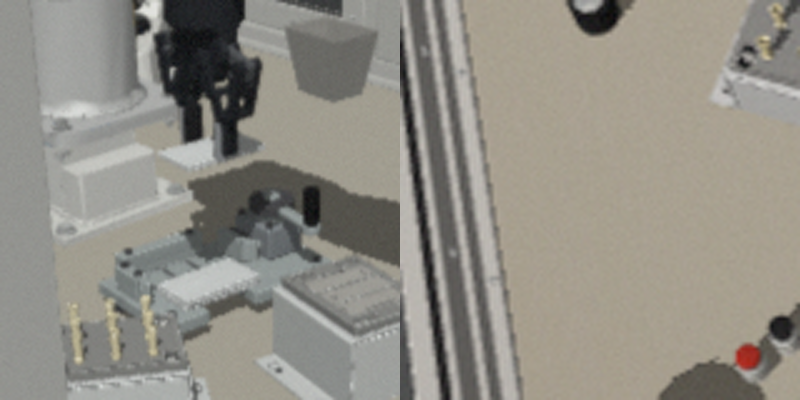

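The left crop shows the blank held level at about (210,150) above the jig. The right crop shows its old place on the worktop empty.

```bash
python3 -m crank '[{"linear":[0.1,0.9,3],"turn":[0,0,0],"grip":1},{"linear":[0,0,4],"turn":[0,0,0],"grip":1},{"linear":[0,0,3],"turn":[0,0,0],"grip":1},{"linear":[0,0,2],"turn":[0,0,0],"grip":1},{"linear":[0,0,0.8],"turn":[0,0,0],"grip":1},{"linear":[0,0,0],"turn":[0,0,0],"grip":1},{"linear":[0,0,0],"turn":[0,0,0],"grip":1}]'
python3 - <<'E'
from h import *
t=jig(-21,-1,43.5);go(t,-.0868)
E
```

```text
clock: 6.95
ee_pos: [0.6573, -0.013, 0.0517]
ee_rot: [[0.09, 0.996, 0.002], [0.996, -0.09, -0.0], [-0.0, 0.002, -1.0]]
force: [-0.5, 0.2, 0.0]
opening: 0.55
grip_force: 61.8
t 6.95 pos [ 0.6573 -0.013   0.0517] shift cm [ 0.07 -0.16  0.82] turn [ 0.002  0.    -0.003] F [-0.5  0.2  0. ] op 0.55 gf 61.8
```

```bash
python3 -m crank '[{"linear":[0,-0.1,0.3],"turn":[0,0,0],"grip":1},{"linear":[0,0,0.3],"turn":[0,0,0],"grip":1},{"linear":[0,0,0.1],"turn":[0,0,0],"grip":1},{"linear":[0,0,0],"turn":[0,0,0],"grip":1}]'
python3 -m crank '[{"linear":[0,0,0.1],"turn":[0,0,0],"grip":1},{"linear":[0,0,0],"turn":[0,0,0],"grip":1}]'
```

```text
clock: 7.35
ee_pos: [0.6553, -0.0132, 0.0433]
ee_rot: [[0.09, 0.996, -0.0], [0.996, -0.09, 0.0], [0.0, -0.0, -1.0]]
force: [-0.0, -0.8, -1.0]
opening: 0.544
grip_force: 61.8
clock: 7.55
ee_pos: [0.6559, -0.0132, 0.043]
ee_rot: [[0.09, 0.996, 0.001], [0.996, -0.09, -0.0], [-0.0, 0.001, -1.0]]
force: [-1.1, 0.6, 1.5]
opening: 0.545
grip_force: 62.3
```

```bash
python3 -m crank '[{"linear":[0,0,0],"turn":[0,0,0],"grip":0.3},{"linear":[0,0,0],"turn":[0,0,0],"grip":0.2},{"linear":[0,0,0],"turn":[0,0,0],"grip":0.2},{"linear":[0,0,-2],"turn":[0,0,0],"grip":0.2},{"linear":[0,0,-4],"turn":[0,0,0],"grip":0.2},{"linear":[0,0,-5],"turn":[0,0,0],"grip":0.2},{"linear":[0,0,-4],"turn":[0,0,0],"grip":0.2},{"linear":[0,0,0],"turn":[0,0,0],"grip":0.2}]'
python3 - <<'E'
from h import *
go((.4513,-.1891,.18),.0755)
E
```

```text
clock: 8.35
ee_pos: [0.6595, -0.0135, 0.2014]
ee_rot: [[0.09, 0.996, 0.014], [0.996, -0.09, -0.001], [-0.0, 0.014, -1.0]]
force: [0.8, -1.1, 0.5]
opening: 0.798
grip_force: 0.0
t 8.35 pos [ 0.6595 -0.0135  0.2014] shift cm [-19.36 -19.19   1.86] turn [ 0.014  0.001 -0.165] F [ 0.8 -1.1  0.5] op 0.798 gf 0.0
```

```bash
python3 -m crank '[{"linear":[-3.2,-3.2,0],"turn":[0,0,-0.03],"grip":0.2},{"linear":[-3.2,-3.2,0],"turn":[0,0,-0.03],"grip":0.2},{"linear":[-3.3,-3.2,0],"turn":[0,0,-0.03],"grip":0.2},{"linear":[-3.3,-3.2,0],"turn":[0,0,-0.03],"grip":0.2},{"linear":[-3.3,-3.2,0],"turn":[0,0,-0.04],"grip":0.2},{"linear":[-3,-3,1],"turn":[0,0,0],"grip":0.2},{"linear":[0,0,1],"turn":[0,0,0],"grip":0.2},{"linear":[0,0,0],"turn":[0,0,0],"grip":0.2}]' | head -3
python3 - <<'E'
from h import *
f=snap("top","t4");p=f[0]
m,a=bright("top",p,(.6556,-.012,.048),35);print(a)
q,e=fitsil([("top",m)],np.array([.6556,-.012,-.087]),boxpts(-.025,.025,-.045,.045,.042,.048));print(q.round(4),e,tojig(q))
go((.4513,-.1891,.0),.0755)
E
```

```text
clock: 9.15
ee_pos: [0.4613, -0.203, 0.17]
ee_rot: [[-0.068, 0.998, -0.003], [0.998, 0.068, 0.002], [0.002, -0.003, -1.0]]
665
[ 0.6534 -0.0126 -0.0774] 74.75 [-23.37354885  -1.66020213]
t 9.2 pos [ 0.4623 -0.2027  0.171 ] shift cm [ 1.4  -0.98 17.1 ] turn [-0.002 -0.002 -0.006] F [0.4 1.  0.6] op 0.803 gf 0.0
```

```bash
python3 -m crank '[{"linear":[0.7,-0.5,3],"turn":[0,0,0],"grip":0.25},{"linear":[0.7,-0.5,4],"turn":[0,0,0],"grip":0.25},{"linear":[0,0,4],"turn":[0,0,0],"grip":0.25},{"linear":[0,0,2],"turn":[0,0,0],"grip":0.25},{"linear":[0,0,0],"turn":[0,0,0],"grip":0.25},{"linear":[0,0,0],"turn":[0,0,0],"grip":0.25}]' | head -2
python3 - <<'E'
from h import *
go((.4513,-.1891,.003),.0755)
E
```

```text
clock: 9.8
ee_pos: [0.453, -0.1894, 0.0429]
t 9.8 pos [ 0.453  -0.1894  0.0429] shift cm [ 0.04 -0.17  3.99] turn [ 0.     0.    -0.004] F [-0.1 -0.2  0.1] op 0.752 gf 0.0
```

```bash
python3 -m crank '[{"linear":[0,-0.1,2],"turn":[0,0,0],"grip":0.25},{"linear":[0,-0.1,1.5],"turn":[0,0,0],"grip":0.25},{"linear":[0,0,0.5],"turn":[0,0,0],"grip":0.25},{"linear":[0,0,0],"turn":[0,0,0],"grip":0.25}]'
python3 -m crank '[{"linear":[0,0,0],"turn":[0,0,0],"grip":1},{"linear":[0,0,0],"turn":[0,0,0],"grip":1},{"linear":[0,0,0],"turn":[0,0,0],"grip":1},{"linear":[0,0,0],"turn":[0,0,0],"grip":1},{"linear":[0,0,0],"turn":[0,0,0],"grip":1}]'
```

```text
clock: 10.2
ee_pos: [0.4509, -0.1902, 0.0033]
ee_rot: [[-0.07, 0.998, 0.001], [0.998, 0.07, -0.001], [-0.001, 0.001, -1.0]]
force: [0.6, -0.3, -0.2]
opening: 0.747
grip_force: 0.0
clock: 10.7
ee_pos: [0.4516, -0.1907, 0.0045]
ee_rot: [[-0.07, 0.998, 0.003], [0.998, 0.07, -0.001], [-0.002, 0.003, -1.0]]
force: [-1.5, 1.6, 4.9]
opening: 0.55
grip_force: 60.7
```

```bash
python3 -m crank '[{"linear":[0,0,-1],"turn":[0,0,0],"grip":1},{"linear":[0,0,-3],"turn":[0,0,0],"grip":1},{"linear":[0,0,-5],"turn":[0,0,0],"grip":1},{"linear":[0,0,-5],"turn":[0,0,0],"grip":1},{"linear":[0,0,-5],"turn":[0,0,0],"grip":1},{"linear":[0,0,0],"turn":[0,0,0],"grip":1},{"linear":[0,0,0],"turn":[0,0,0],"grip":1}]'
python3 - <<'E'
from h import *
go(jig(-22,-2.5,180),-.0868)
E
```

```text
clock: 11.4
ee_pos: [0.4503, -0.1902, 0.1939]
ee_rot: [[-0.07, 0.998, 0.003], [0.998, 0.07, -0.002], [-0.002, 0.003, -1.0]]
force: [0.6, -0.1, -5.0]
opening: 0.549
grip_force: 63.2
t 11.4 pos [ 0.4503 -0.1902  0.1939] shift cm [16.19 21.61  1.42] turn [0.003 0.002 0.157] F [ 0.6 -0.1 -5. ] op 0.549 gf 63.2
```

```bash
python3 -m crank '[{"linear":[1,2,0],"turn":[0,0,0],"grip":1},{"linear":[2.5,3.3,0],"turn":[0,0,0],"grip":1},{"linear":[2.7,3.6,0],"turn":[0,0,0],"grip":1},{"linear":[2.7,3.6,0],"turn":[0,0,0],"grip":1},{"linear":[2.7,3.6,0],"turn":[0,0,0],"grip":1},{"linear":[2.5,3,0],"turn":[0,0,0.05],"grip":1},{"linear":[1.4,2,0],"turn":[0,0,0.05],"grip":1},{"linear":[0,0,0],"turn":[0,0,0.05],"grip":1}]' | head -2
python3 -m crank '[{"linear":[0,0,3],"turn":[0,0,0],"grip":1},{"linear":[0,0,2],"turn":[0,0,0],"grip":1},{"linear":[0,0,0],"turn":[0,0,0],"grip":1},{"linear":[0,0,0],"turn":[0,0,0],"grip":1}]' | head -4
python3 - <<'E'
from h import *
go(jig(-22,-2.5,60),-.0868)
E
```

```text
clock: 12.2
ee_pos: [0.6502, -0.019, 0.1877]
clock: 12.6
ee_pos: [0.6486, -0.0214, 0.1394]
ee_rot: [[0.08, 0.997, -0.005], [0.997, -0.08, 0.001], [0.0, -0.005, -1.0]]
force: [-0.4, -0.3, -3.3]
t 12.6 pos [ 0.6486 -0.0214  0.1394] shift cm [0.83 0.59 7.93] turn [-0.005 -0.     0.007] F [-0.4 -0.3 -3.3] op 0.549 gf 63.4
```

```bash
python3 -m crank '[{"linear":[0.8,0.6,2],"turn":[0,0,0.007],"grip":1},{"linear":[0,0,3],"turn":[0,0,0],"grip":1},{"linear":[0,0,2],"turn":[0,0,0],"grip":1},{"linear":[0,0,0.8],"turn":[0,0,0],"grip":1},{"linear":[0,0,0],"turn":[0,0,0],"grip":1},{"linear":[0,0,0],"turn":[0,0,0],"grip":1}]'
python3 - <<'E'
from h import *
go(jig(-22,-2.5,53.5),-.0868)
E
```

```text
clock: 13.2
ee_pos: [0.6581, -0.0143, 0.066]
ee_rot: [[0.087, 0.996, 0.003], [0.996, -0.087, -0.0], [-0.0, 0.003, -1.0]]
force: [0.3, 1.1, -4.8]
opening: 0.548
grip_force: 63.4
t 13.2 pos [ 0.6581 -0.0143  0.066 ] shift cm [ 0.04 -0.36  1.25] turn [ 0.003  0.    -0.   ] F [ 0.3  1.1 -4.8] op 0.548 gf 63.4
```

```bash
python3 -m crank '[{"linear":[0,-0.2,0.6],"turn":[0,0,0],"grip":1},{"linear":[0,0,0.4],"turn":[0,0,0],"grip":1},{"linear":[0,0,0.1],"turn":[0,0,0],"grip":1},{"linear":[0,0,0],"turn":[0,0,0],"grip":1},{"linear":[0,0,0],"turn":[0,0,0],"grip":1}]'
python3 -m crank '[{"linear":[0,0,0.1],"turn":[0,0,0],"grip":1},{"linear":[0,0,0],"turn":[0,0,0],"grip":1},{"linear":[0,0,0],"turn":[0,0,0],"grip":1}]'
```

```text
clock: 13.7
ee_pos: [0.6551, -0.014, 0.0534]
ee_rot: [[0.087, 0.996, 0.0], [0.996, -0.087, -0.0], [-0.0, 0.0, -1.0]]
force: [-0.3, 0.6, -4.3]
opening: 0.547
grip_force: 63.4
clock: 14.0
ee_pos: [0.6554, -0.014, 0.0527]
ee_rot: [[0.087, 0.996, 0.001], [0.996, -0.087, -0.0], [-0.0, 0.001, -1.0]]
force: [0.0, -0.7, -2.1]
opening: 0.548
grip_force: 63.7
```

```bash
python3 -m crank '[{"linear":[0,0,0.06],"turn":[0,0,0],"grip":1},{"linear":[0,0,0],"turn":[0,0,0],"grip":1},{"linear":[0,0,0],"turn":[0,0,0],"grip":0.35},{"linear":[0,0,0],"turn":[0,0,0],"grip":0.2},{"linear":[0,0,0],"turn":[0,0,0],"grip":0.2},{"linear":[0,0,-2],"turn":[0,0,0],"grip":0.2},{"linear":[0,0,-4],"turn":[0,0,0],"grip":0.2},{"linear":[0,0,-3],"turn":[0,0,0],"grip":0.2}]'
python3 -m crank '[{"linear":[0,-4,-3],"turn":[0,0,0],"grip":0.6},{"linear":[0,-5,0],"turn":[0,0,0],"grip":0.8},{"linear":[0,0,0],"turn":[0,0,0],"grip":0.8},{"linear":[0,0,0],"turn":[0,0,0],"grip":0.8},{"linear":[0,0,0],"turn":[0,0,0],"grip":0.8}]'
python3 - <<'E'
from h import *
p,d=snap("scene","s5");q,_=snap("top","t5")
im=np.zeros((400,800,3),np.uint8)
u,v=proj("scene",(.656,-.03,.05)).astype(int)
im[:,:400]=cv2.resize(p[v-50:v+50,u-50:u+50],(400,400),interpolation=cv2.INTER_CUBIC)
u,v=proj("top",(.656,-.03,.05)).astype(int)
im[:,400:]=cv2.resize(q[v-50:v+50,u-50:u+50],(400,400),interpolation=cv2.INTER_CUBIC)
cv2.imwrite("pics/s5.png",im[:,:,::-1])
go(jig(-70,-5,100),-.0868)
E
```

```text
clock: 14.8
ee_pos: [0.6553, -0.014, 0.1433]
ee_rot: [[0.087, 0.996, 0.001], [0.996, -0.087, -0.0], [0.0, 0.001, -1.0]]
force: [1.3, -0.0, 0.2]
opening: 0.801
grip_force: 0.0
clock: 15.3
ee_pos: [0.5664, -0.0063, 0.1723]
ee_rot: [[0.087, 0.996, 0.002], [0.996, -0.087, -0.0], [-0.0, 0.002, -1.0]]
force: [0.4, -0.6, 0.5]
opening: 0.2
grip_force: 0.0
t 15.4 pos [ 0.5668 -0.0063  0.1722] shift cm [-0.21  4.01  7.22] turn [ 0.001  0.    -0.   ] F [ 1.1 -0.2  0.4] op 0.202 gf 0.0
```

View pics/s5.png

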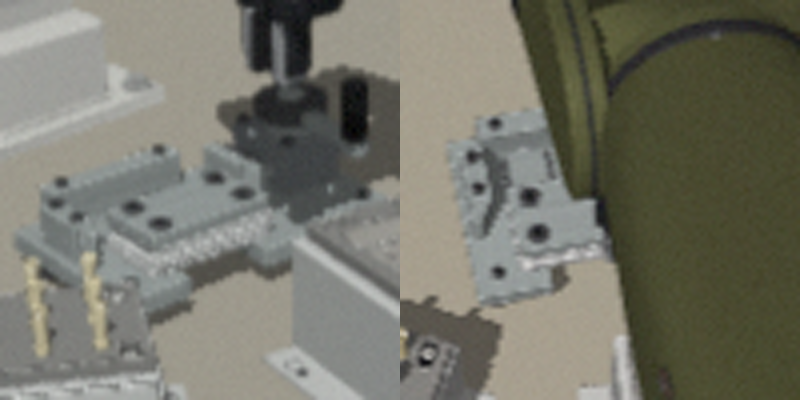

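The left crop shows the stack squarely laid, with the drill plate on top, its bushings up at (133,207), (215,177), (243,192) and (160,223), and the blanks beneath it. Next I turn the tool 90° and push.

```bash
python3 -m crank '[{"linear":[0,0,0],"turn":[0,0,0.15],"grip":0.8},{"linear":[0,0,0],"turn":[0,0,0.15],"grip":0.8},{"linear":[0,0,0],"turn":[0,0,0.15],"grip":0.8},{"linear":[0,0,0],"turn":[0,0,0.15],"grip":0.8},{"linear":[0,0,0],"turn":[0,0,0.15],"grip":0.8},{"linear":[0,0,0],"turn":[0,0,0.15],"grip":0.8},{"linear":[0,0,0],"turn":[0,0,0.15],"grip":0.8},{"linear":[0,0,0],"turn":[0,0,0.15],"grip":0.8}]' | head -1
python3 -m crank '[{"linear":[0,0,0],"turn":[0,0,0.15],"grip":0.8},{"linear":[0,0,0],"turn":[0,0,0.15],"grip":0.8},{"linear":[0,0,0],"turn":[0,0,0.07],"grip":0.8},{"linear":[0,0,0],"turn":[0,0,0],"grip":0.8},{"linear":[0,0,0],"turn":[0,0,0],"grip":0.8}]'
python3 - <<'E'
from h import *
go(jig(-66,-5,24),-.0868-np.pi/2);print(tojig(bot.state()["ee_pos"]))
W=cloud("top",np.load("pics/top1.npz")["d"]);k=(abs(W[...,1]-0)<.07)&(W[...,2]>.06)&(W[...,0]>.4)&(W[...,0]<.6);print(np.nanmax(W[k],0),np.nanmin(W[k],0))
E
```

```text
clock: 16.2
clock: 16.7
ee_pos: [0.5661, -0.0063, 0.1716]
ee_rot: [[0.996, -0.085, -0.0], [-0.085, -0.996, 0.0], [-0.0, -0.0, -1.0]]
force: [-0.4, -0.8, 0.3]
opening: 0.197
grip_force: 0.0
t 16.7 pos [ 0.5661 -0.0063  0.1716] shift cm [ 4.49  0.22 14.76] turn [-0.     0.     0.002] F [-0.4 -0.8  0.3] op 0.197 gf 0.0
[-110.89264983   -2.89114246]
[0.55025762 0.02057971 0.08914948] [ 0.41221426 -0.06991534  0.06003697]
```

```bash
python3 -m crank '[{"linear":[2.2,0.1,0],"turn":[0,0,0],"grip":0.8},{"linear":[2.2,0.1,2],"turn":[0,0,0],"grip":0.8},{"linear":[0,0,4],"turn":[0,0,0],"grip":0.8},{"linear":[0,0,3],"turn":[0,0,0],"grip":0.8},{"linear":[0,0,0],"turn":[0,0,0],"grip":0.8},{"linear":[0,0,0],"turn":[0,0,0],"grip":0.8}]' | head -4
python3 - <<'E'
from h import *
go(jig(-66,-5,24),-.0868-np.pi/2);print(tojig(bot.state()["ee_pos"]))
E
```

```text
clock: 17.3
ee_pos: [0.6091, -0.0119, 0.0816]
ee_rot: [[0.996, -0.085, -0.001], [-0.085, -0.996, 0.0], [-0.001, -0.0, -1.0]]
force: [-0.3, -0.2, 0.7]
t 17.3 pos [ 0.6091 -0.0119  0.0816] shift cm [0.16 0.02 5.76] turn [-0.     0.001  0.001] F [-0.3 -0.2  0.7] op 0.2 gf 0.0
[-67.5640762   -4.79857426]
```

```bash
python3 -m crank '[{"linear":[0,0,2.5],"turn":[0,0,0],"grip":0.8},{"linear":[0,0,2],"turn":[0,0,0],"grip":0.8},{"linear":[0,0,1.2],"turn":[0,0,0],"grip":0.8},{"linear":[0,0,0],"turn":[0,0,0],"grip":0.8},{"linear":[0,0,0],"turn":[0,0,0],"grip":0.8}]' 
python3 -m crank '[{"linear":[0.4,0,0],"turn":[0,0,0],"grip":0.8},{"linear":[0.4,0,0],"turn":[0,0,0],"grip":0.8},{"linear":[0.4,0,0],"turn":[0,0,0],"grip":0.8},{"linear":[0.4,0,0],"turn":[0,0,0],"grip":0.8},{"linear":[0.4,0,0],"turn":[0,0,0],"grip":0.8},{"linear":[0.4,0,0],"turn":[0,0,0],"grip":0.8},{"linear":[0.4,0,0],"turn":[0,0,0],"grip":0.8},{"linear":[0.4,0,0],"turn":[0,0,0],"grip":0.8}]' 
python3 - <<'E'
from h import *
print(tojig(bot.state()["ee_pos"]))
E
```

```text
clock: 17.8
ee_pos: [0.6102, -0.012, 0.0263]
ee_rot: [[0.996, -0.086, 0.002], [-0.086, -0.996, -0.0], [0.002, 0.0, -1.0]]
force: [-0.9, -0.2, 0.5]
opening: 0.198
grip_force: 0.0
clock: 18.6
ee_pos: [0.6412, -0.0147, 0.0246]
ee_rot: [[0.996, -0.086, -0.0], [-0.086, -0.996, 0.0], [-0.0, -0.0, -1.0]]
force: [-3.0, 0.2, 0.9]
opening: 0.198
grip_force: 0.9
[-35.35132719  -4.74249135]
```

```bash
python3 -m crank '[{"linear":[0.4,0,0],"turn":[0,0,0],"grip":0.8},{"linear":[0.3,0,0],"turn":[0,0,0],"grip":0.8},{"linear":[0.3,0,0],"turn":[0,0,0],"grip":0.8},{"linear":[0.2,0,0],"turn":[0,0,0],"grip":0.8},{"linear":[0,0,0],"turn":[0,0,0],"grip":0.8}]' 
python3 -m crank '[{"linear":[0.2,0,0],"turn":[0,0,0],"grip":0.8},{"linear":[0.1,0,0],"turn":[0,0,0],"grip":0.8},{"linear":[0.1,0,0],"turn":[0,0,0],"grip":0.8},{"linear":[0,0,0],"turn":[0,0,0],"grip":0.8}]' 
python3 - <<'E'
from h import *
print(tojig(bot.state()["ee_pos"]))
E
```

```text
clock: 19.1
ee_pos: [0.6534, -0.0158, 0.0247]
ee_rot: [[0.996, -0.086, 0.001], [-0.086, -0.996, -0.0], [0.001, -0.0, -1.0]]
force: [-0.6, 0.3, 0.0]
opening: 0.2
grip_force: 0.1
clock: 19.5
ee_pos: [0.657, -0.0161, 0.0247]
ee_rot: [[0.996, -0.086, 0.0], [-0.086, -0.996, -0.0], [0.0, -0.0, -1.0]]
force: [0.0, -0.7, -0.7]
opening: 0.198
grip_force: 0.5
[-19.49592516  -4.75922093]
```

```bash
python3 -m crank '[{"linear":[0.1,0,0],"turn":[0,0,0],"grip":0.8},{"linear":[0.1,0,0],"turn":[0,0,0],"grip":0.8},{"linear":[0.05,0,0],"turn":[0,0,0],"grip":0.8}]' 
python3 -m crank '[{"linear":[0.1,0,0],"turn":[0,0,0],"grip":0.8},{"linear":[0.05,0,0],"turn":[0,0,0],"grip":0.8}]' | head -4
python3 - <<'E'
from h import *
print(tojig(bot.state()["ee_pos"]))
E
```

```text
clock: 19.8
ee_pos: [0.6593, -0.0163, 0.0246]
ee_rot: [[0.996, -0.086, -0.0], [-0.086, -0.996, 0.0], [-0.0, 0.0, -1.0]]
force: [-2.3, 0.5, 1.4]
opening: 0.201
grip_force: 0.8
clock: 20.0
ee_pos: [0.6606, -0.0164, 0.0246]
ee_rot: [[0.996, -0.086, -0.001], [-0.086, -0.996, 0.0], [-0.001, -0.0, -1.0]]
force: [-3.0, -0.1, 1.3]
[-15.87487162  -4.77901486]
```

```bash
python3 -m crank '[{"linear":[0.1,0,0],"turn":[0,0,0],"grip":0.8},{"linear":[0.05,0,0],"turn":[0,0,0],"grip":0.8}]' | head -4
python3 -m crank '[{"linear":[0.1,0,0],"turn":[0,0,0],"grip":0.8},{"linear":[0.0,0,0],"turn":[0,0,0],"grip":0.8}]' | head -4
python3 - <<'E'
from h import *
print(tojig(bot.state()["ee_pos"]))
E
```

```text
clock: 20.2
ee_pos: [0.6617, -0.0165, 0.0245]
ee_rot: [[0.996, -0.086, -0.002], [-0.086, -0.996, 0.0], [-0.002, 0.0, -1.0]]
force: [-6.2, 0.3, 2.5]
clock: 20.4
ee_pos: [0.662, -0.0165, 0.0243]
ee_rot: [[0.996, -0.086, -0.004], [-0.086, -0.996, 0.0], [-0.004, 0.0, -1.0]]
force: [-7.0, 1.0, 3.8]
[-14.4606763   -4.76770238]
```

```bash
python3 -m crank '[{"linear":[0.1,0,0],"turn":[0,0,0],"grip":0.8},{"linear":[0.1,0,0],"turn":[0,0,0],"grip":0.8},{"linear":[0,0,0],"turn":[0,0,0],"grip":0.8}]' | head -4
python3 -m crank '[{"linear":[0.1,0,0],"turn":[0,0,0],"grip":0.8},{"linear":[0.0,0,0],"turn":[0,0,0],"grip":0.8}]' | head -4
python3 - <<'E'
from h import *
print(tojig(bot.state()["ee_pos"]))
E
```

```text
clock: 20.7
ee_pos: [0.6619, -0.0164, 0.0237]
ee_rot: [[0.996, -0.086, -0.009], [-0.086, -0.996, 0.001], [-0.009, 0.0, -1.0]]
force: [-12.3, 0.4, 6.6]
clock: 20.9
ee_pos: [0.6619, -0.0164, 0.0235]
ee_rot: [[0.996, -0.086, -0.012], [-0.086, -0.996, 0.001], [-0.012, 0.0, -1.0]]
force: [-17.1, 0.7, 9.0]
[-14.59262885  -4.71717371]
```

```bash
python3 -m crank '[{"linear":[-0.5,0,0],"turn":[0,0,0],"grip":0.8},{"linear":[-1.5,0,0],"turn":[0,0,0],"grip":0.8},{"linear":[-2,0,-1],"turn":[0,0,0],"grip":0.8},{"linear":[-1,0,-4],"turn":[0,0,0],"grip":0.8},{"linear":[0,0,-5],"turn":[0,0,0],"grip":1},{"linear":[0,0,-4],"turn":[0,0,0],"grip":1},{"linear":[0,0,0],"turn":[0,0,0],"grip":1},{"linear":[0,0,0],"turn":[0,0,0],"grip":1}]' | head -2
python3 - <<'E'
from h import *
print("q",bot.state()["joint_positions"].round(2))
for w in(plane("top",*proj("top",(.8-335/2200,.07-440/2200,.042)),.127),np.array([.5947,-.105,.1228])):
    j=tojig(w)-[8,-110];print(tojig(w),np.hypot(*j),np.degrees(np.arctan2(j[1],j[0]))%360)
W=cloud("top",np.load("pics/top1.npz")["d"]);P=np.load("pics/top1.npz")["p"]
k=(W[...,2]>.09)&(np.hypot(W[...,0]-.60,W[...,1]+.105)<.05)&(P.max(2)<60);c=np.nanmedian(W[k],0);j=tojig(c)-[8,-110];print(k.sum(),c,j,np.degrees(np.arctan2(j[1],j[0]))%360)
p,d=snap("scene","s6");q,_=snap("top","t6")
im=np.zeros((400,800,3),np.uint8)
u,v=proj("scene",(.67,-.03,.05)).astype(int)
im[:,:400]=cv2.resize(p[v-45:v+45,u-45:u+45],(400,400),interpolation=cv2.INTER_CUBIC)
u,v=proj("top",(.67,-.03,.05)).astype(int)
im[:,400:]=cv2.resize(q[v-50:v+50,u-50:u+50],(400,400),interpolation=cv2.INTER_CUBIC)
cv2.imwrite("pics/s6.png",im[:,:,::-1])
E
```

```text
clock: 21.7
ee_pos: [0.6182, -0.0128, 0.167]
q [-0.11  0.1   1.79  0.    1.25  1.55]
[-66.90096544 -97.95603103] 75.8631123267154 170.86511541079844
[-73.81533738 -98.77097736] 82.58232486153122 172.18507313602063
70 [ 0.59766848 -0.10497408  0.12153782] [-78.86028456  11.51218153] 171.69451499128613
```

View pics/s6.png

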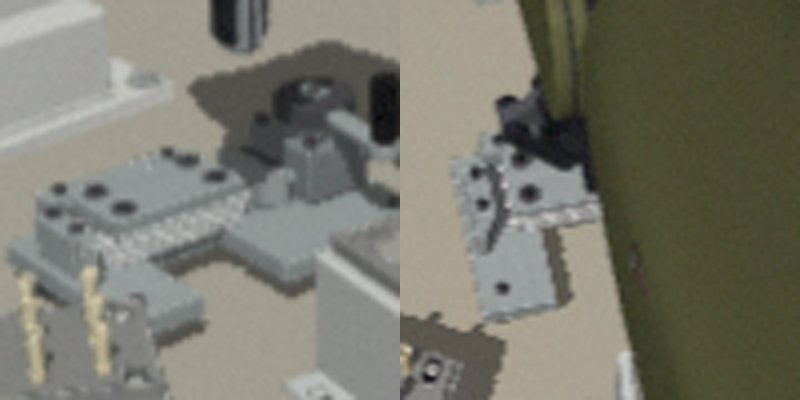

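The left crop shows the whole stack against the back rail, with plate and blank edges aligned. The handle grip stands at about 171°, so the cam is at about 0.1 rad. I'll line up the closed fingers behind the grip.

```bash
python3 -m crank '[{"linear":[0,0,0],"turn":[0,0,-0.15],"grip":1},{"linear":[0,0,0],"turn":[0,0,-0.15],"grip":1},{"linear":[0,0,0],"turn":[0,0,-0.15],"grip":1},{"linear":[0,0,0],"turn":[0,0,-0.15],"grip":1},{"linear":[0,0,0],"turn":[0,0,-0.15],"grip":1},{"linear":[0,0,0],"turn":[0,0,-0.15],"grip":1},{"linear":[0,0,0],"turn":[0,0,-0.15],"grip":1},{"linear":[0,0,0],"turn":[0,0,-0.15],"grip":1}]' | head -2
python3 -m crank '[{"linear":[0,0,0],"turn":[0,0,-0.08],"grip":1},{"linear":[0,0,0],"turn":[0,0,0],"grip":1},{"linear":[0,0,0],"turn":[0,0,0],"grip":1}]' | head -2
cat >> h.py <<'E'
def hp(a,z=.094,d=19.5): # finger target behind grip at handle angle a (deg, jig)
    r=np.radians(a);p=np.array([8,-110])+75*np.array([np.cos(r),np.sin(r)])-d*np.array([-np.sin(r),np.cos(r)])
    go(jig(p[0],p[1],z*1000),r+JG[2]-np.pi+0.0)
    s=bot.state();j=tojig(s["ee_pos"])-[8,-110];t=np.array([-np.sin(r),np.cos(r)])
    # angle of finger contact assuming r~75
    print("equiv handle angle",round((np.degrees(np.arctan2(j[1],j[0]))+np.degrees(np.arctan2(d,75)))%360,1),"radius",np.hypot(*j).round(1),"want",round(np.hypot(75,d),1))
E
python3 - <<'E'
from h import *
hp(163)
E
```

```text
clock: 22.6
ee_pos: [0.6153, -0.0125, 0.1617]
clock: 22.9
ee_pos: [0.6157, -0.0125, 0.1628]
t 22.9 pos [ 0.6157 -0.0125  0.1628] shift cm [-6.1   2.15  6.88] turn [-0.003  0.001  0.005] F [-0.5  0.3  0.4] op 0.002 gf 0.0
equiv handle angle 137.8 radius 125.8 want 77.5
```

```bash
python3 -m crank '[{"linear":[-3,1,0],"turn":[0,0,0],"grip":1},{"linear":[-3.1,1.1,0],"turn":[0,0,0],"grip":1},{"linear":[0,0,0],"turn":[0,0,0],"grip":1},{"linear":[0,0,2.5],"turn":[0,0,0],"grip":1},{"linear":[0,0,2.5],"turn":[0,0,0],"grip":1},{"linear":[0,0,1.8],"turn":[0,0,0],"grip":1},{"linear":[0,0,0],"turn":[0,0,0],"grip":1},{"linear":[0,0,0],"turn":[0,0,0],"grip":1}]' | head -4
python3 - <<'E'
from h import *
hp(163)
E
```

```text
clock: 23.7
ee_pos: [0.6134, -0.0765, 0.0964]
ee_rot: [[0.368, 0.93, -0.001], [0.93, -0.368, 0.0], [0.0, -0.001, -1.0]]
force: [-0.3, 0.2, 0.5]
t 23.7 pos [ 0.6134 -0.0765  0.0964] shift cm [-0.07 -0.02  0.24] turn [-0.001  0.     0.006] F [-0.3  0.2  0.5] op 0.003 gf 0.0
equiv handle angle 162.4 radius 77.5 want 77.5
```

```bash
python3 -m crank '[{"linear":[-0.76,-0.16,0],"turn":[0,0,-0.1],"grip":1},{"linear":[-0.76,-0.16,0],"turn":[0,0,-0.1],"grip":1},{"linear":[-0.76,-0.16,0],"turn":[0,0,-0.1],"grip":1},{"linear":[-0.76,-0.16,0],"turn":[0,0,-0.1],"grip":1},{"linear":[-0.76,-0.16,0],"turn":[0,0,-0.1],"grip":1}]'
python3 - <<'E'
from h import *
hp(162.4+28.6)
E
```

```text
clock: 24.2
ee_pos: [0.6002, -0.1116, 0.0986]
ee_rot: [[-0.126, 0.992, 0.003], [0.992, 0.126, 0.002], [0.001, 0.003, -1.0]]
force: [1.4, 4.7, 0.2]
opening: -0.002
grip_force: 2.1
t 24.2 pos [ 0.6002 -0.1116  0.0986] shift cm [ 0.01 -0.17  0.46] turn [ 0.003 -0.001  0.022] F [1.4 4.7 0.2] op -0.002 gf 2.1
equiv handle angle 190.7 radius 75.9 want 77.5
```

```bash
python3 -m crank '[{"linear":[-0.76,-0.19,0.1],"turn":[0,0,-0.1],"grip":1},{"linear":[-0.76,-0.19,0.1],"turn":[0,0,-0.1],"grip":1},{"linear":[-0.76,-0.19,0],"turn":[0,0,-0.1],"grip":1},{"linear":[-0.76,-0.19,0],"turn":[0,0,-0.1],"grip":1},{"linear":[-0.76,-0.19,0],"turn":[0,0,-0.1],"grip":1}]'
python3 - <<'E'
from h import *
hp(190.7+28.6)
E
```

```text
clock: 24.7
ee_pos: [0.6035, -0.1504, 0.0971]
ee_rot: [[-0.587, 0.81, 0.003], [0.81, 0.587, 0.002], [-0.0, 0.003, -1.0]]
force: [-1.3, 4.8, 2.6]
opening: 0.002
grip_force: 2.1
t 24.7 pos [ 0.6035 -0.1504  0.0971] shift cm [ 0.14 -0.04  0.31] turn [0.003 0.    0.028] F [-1.3  4.8  2.6] op 0.002 gf 2.1
equiv handle angle 220.2 radius 76.7 want 77.5
```

```bash
python3 -m crank '[{"linear":[-0.76,-0.17,0.1],"turn":[0,0,-0.1],"grip":1},{"linear":[-0.76,-0.17,0],"turn":[0,0,-0.1],"grip":1},{"linear":[-0.76,-0.17,0],"turn":[0,0,-0.1],"grip":1},{"linear":[-0.76,-0.17,0],"turn":[0,0,-0.1],"grip":1},{"linear":[-0.6,-0.14,0],"turn":[0,0,-0.08],"grip":1},{"linear":[0,0,0],"turn":[0,0,0],"grip":1}]'
python3 - <<'E'
from h import *
hp(220.2+27.5)
E
```

```text
clock: 25.3
ee_pos: [0.6237, -0.1818, 0.0956]
ee_rot: [[-0.892, 0.451, 0.002], [0.451, 0.892, 0.0], [-0.001, 0.001, -1.0]]
force: [-1.4, 2.4, 0.9]
opening: 0.001
grip_force: 1.5
t 25.3 pos [ 0.6237 -0.1818  0.0956] shift cm [0.05 0.06 0.16] turn [0.001 0.001 0.008] F [-1.4  2.4  0.9] op 0.001 gf 1.5
equiv handle angle 248.2 radius 77.9 want 77.5
```

```bash
python3 -m crank '[{"linear":[-0.3,-0.06,0],"turn":[0,0,-0.04],"grip":1},{"linear":[-0.3,-0.06,0],"turn":[0,0,-0.04],"grip":1},{"linear":[-0.3,-0.06,0],"turn":[0,0,-0.04],"grip":1},{"linear":[-0.3,-0.06,0],"turn":[0,0,-0.04],"grip":1}]' | sed -n '1,2p;4p'
python3 -m crank '[{"linear":[-0.2,-0.04,0],"turn":[0,0,-0.025],"grip":1},{"linear":[-0.2,-0.04,0],"turn":[0,0,-0.025],"grip":1}]'| sed -n '1,2p;4p'
python3 - <<'E'
from h import *
hp(248.2+12)
E
```

```text
clock: 25.7
ee_pos: [0.6327, -0.1889, 0.0953]
force: [-4.8, 0.9, 3.4]
clock: 25.9
ee_pos: [0.6365, -0.191, 0.0947]
force: [-4.8, 0.6, 3.9]
t 25.9 pos [ 0.6365 -0.191   0.0947] shift cm [-0.07  0.03  0.07] turn [-0.001  0.     0.   ] F [-4.8  0.6  3.9] op -0.003 gf 2.4
equiv handle angle 259.7 radius 78.0 want 77.5
```

```bash
python3 -m crank '[{"linear":[-0.2,-0.03,0],"turn":[0,0,-0.025],"grip":1},{"linear":[-0.2,-0.03,0],"turn":[0,0,-0.025],"grip":1}]'| sed -n '1,2p;4p'
python3 -m crank '[{"linear":[-0.2,-0.03,0],"turn":[0,0,-0.025],"grip":1}]'| sed -n '1,2p;4p'
python3 -m crank '[{"linear":[-0.2,-0.03,0],"turn":[0,0,-0.025],"grip":1}]'| sed -n '1,2p;4p'
python3 - <<'E'
from h import *
hp(259.7+5)
E
```

```text
clock: 26.1
ee_pos: [0.6402, -0.1926, 0.0939]
force: [-5.0, 0.6, 4.0]
clock: 26.2
ee_pos: [0.6421, -0.1934, 0.0937]
force: [-5.4, 0.4, 4.0]
clock: 26.3
ee_pos: [0.6439, -0.1941, 0.0936]
force: [-5.6, -0.5, 3.1]
t 26.3 pos [ 0.6439 -0.1941  0.0936] shift cm [ 0.13  0.03 -0.04] turn [-0.001 -0.     0.023] F [-5.6 -0.5  3.1] op 0.001 gf 2.6
equiv handle angle 265.7 radius 77.5 want 77.5
```

```bash
python3 -m crank '[{"linear":[-0.2,-0.03,-0.05],"turn":[0,0,-0.025],"grip":1}]'| sed -n '1,2p;4p'
python3 -m crank '[{"linear":[-0.2,-0.03,-0.05],"turn":[0,0,-0.025],"grip":1}]'| sed -n '1,2p;4p'
python3 - <<'E'
from h import *
hp(268)
E
```

```text
clock: 26.4
ee_pos: [0.6456, -0.1948, 0.0938]
force: [-5.2, -1.9, 2.1]
clock: 26.5
ee_pos: [0.6472, -0.1954, 0.094]
force: [-5.8, -1.4, 1.7]
t 26.5 pos [ 0.6472 -0.1954  0.094 ] shift cm [ 0.04 -0.   -0.  ] turn [-0.001 -0.002  0.016] F [-5.8 -1.4  1.7] op -0.002 gf 3.0
equiv handle angle 268.3 radius 77.4 want 77.5
```

```bash
python3 -m crank '[{"linear":[-0.2,-0.03,0],"turn":[0,0,-0.025],"grip":1}]'| sed -n '1,2p;4p'
python3 -m crank '[{"linear":[-0.2,-0.03,0],"turn":[0,0,-0.025],"grip":1}]'| sed -n '1,2p;4p'
python3 - <<'E'
from h import *
hp(271)
E
```

```text
clock: 26.6
ee_pos: [0.649, -0.1962, 0.0939]
force: [-7.3, -1.8, 2.5]
clock: 26.7
ee_pos: [0.6508, -0.1968, 0.0939]
force: [-6.8, -3.7, 2.6]
t 26.7 pos [ 0.6508 -0.1968  0.0939] shift cm [ 0.03  0.   -0.01] turn [-0.001 -0.003  0.013] F [-6.8 -3.7  2.6] op 0.003 gf 3.4
equiv handle angle 271.2 radius 77.5 want 77.5
```

```bash
python3 -m crank '[{"linear":[-0.15,-0.02,0],"turn":[0,0,-0.02],"grip":1}]'| sed -n '1,2p;4p'
python3 -m crank '[{"linear":[0,0,0],"turn":[0,0,0],"grip":1}]'| sed -n '1,2p;4p'
```

```text
clock: 26.8
ee_pos: [0.6523, -0.1973, 0.0939]
force: [-7.2, -4.2, 2.9]
clock: 26.9
ee_pos: [0.6524, -0.1973, 0.0939]
force: [-6.5, -3.0, 2.8]
```

```bash
python3 -m crank '[{"linear":[-0.15,-0.02,0],"turn":[0,0,-0.02],"grip":1}]'| sed -n '1,2p;4p'
python3 -m crank '[{"linear":[0,0,0],"turn":[0,0,0],"grip":1}]'| sed -n '1,2p;4p'
```

```text
clock: 27.0
ee_pos: [0.6536, -0.1977, 0.0939]
force: [-6.9, -4.0, 2.7]
clock: 27.1
ee_pos: [0.6538, -0.1977, 0.0939]
force: [-6.8, -4.0, 1.9]
```

```bash
python3 -m crank '[{"linear":[-0.15,-0.02,0],"turn":[0,0,-0.02],"grip":1},{"linear":[0,0,0],"turn":[0,0,0],"grip":1}]'| sed -n '1,2p;4p'
python3 - <<'E'
from h import *
hp(275)
E
```

```text
clock: 27.3
ee_pos: [0.6552, -0.1982, 0.094]
force: [-8.0, -3.6, 1.7]
t 27.3 pos [ 0.6552 -0.1982  0.094 ] shift cm [-0.06 -0.01 -0.  ] turn [-0.002 -0.003  0.003] F [-8.  -3.6  1.7] op -0.0 gf 3.6
equiv handle angle 274.6 radius 77.5 want 77.5
```

```bash
python3 -m crank '[{"linear":[-0.15,-0.02,0],"turn":[0,0,-0.02],"grip":1},{"linear":[0,0,0],"turn":[0,0,0],"grip":1}]'| sed -n '1,2p;4p'
```

```text
clock: 27.5
ee_pos: [0.6567, -0.1985, 0.094]
force: [-7.9, -5.6, 2.0]
```

```bash
python3 -m crank '[{"linear":[-0.15,-0.02,0],"turn":[0,0,-0.02],"grip":1},{"linear":[0,0,0],"turn":[0,0,0],"grip":1}]'| sed -n '1,2p;4p'
python3 - <<'E'
from h import *
p,d=snap("scene","s7");W=cloud("scene",d)
k=(W[...,2]>.089)&(W[...,2]<.125)&(p.max(2)<45)
J=(W[...,:2]-JG[:2])@np.array([[np.cos(JG[2]),-np.sin(JG[2])],[np.sin(JG[2]),np.cos(JG[2])]])*1000-[8,-110]
k&=(np.hypot(J[...,0],J[...,1])<115)&(np.hypot(J[...,0],J[...,1])>40)
Q=J[k];a=np.degrees(np.arctan2(Q[:,1],Q[:,0]))%360
print(k.sum(),np.histogram(a,bins=np.arange(240,330,5)))
E
```

```text
clock: 27.7
ee_pos: [0.6581, -0.1989, 0.094]
force: [-8.0, -5.0, 2.8]
69 (array([ 0,  0,  8, 18, 15,  4, 19,  5,  0,  0,  0,  0,  0,  0,  0,  0,  0]), array([240, 245, 250, 255, 260, 265, 270, 275, 280, 285, 290, 295, 300,
       305, 310, 315, 320, 325]))
```

```bash
python3 -m crank '[{"linear":[-0.15,-0.01,0],"turn":[0,0,-0.02],"grip":1},{"linear":[0,0,0],"turn":[0,0,0],"grip":1}]'| sed -n '1,2p;4p'
```

```text
clock: 27.95
ee_pos: [0.6596, -0.1992, 0.0941]
force: [-7.8, -5.7, 3.4]
```

```bash
python3 -m crank '[{"linear":[-0.15,-0.01,0],"turn":[0,0,-0.02],"grip":1},{"linear":[0,0,0],"turn":[0,0,0],"grip":1}]'| sed -n '1,2p;4p'
```

```text
clock: 28.15
ee_pos: [0.661, -0.1992, 0.094]
force: [-7.7, -5.0, 2.3]
```

```bash
python3 -m crank '[{"linear":[-0.15,-0.01,0],"turn":[0,0,-0.02],"grip":1},{"linear":[0,0,0],"turn":[0,0,0],"grip":1}]'| sed -n '1,2p;4p'; python3 -c "
from h import *
hp(278)"
```

```text
clock: 28.35
ee_pos: [0.6624, -0.1992, 0.0939]
force: [-8.6, -6.3, 2.3]
t 28.35 pos [ 0.6624 -0.1992  0.0939] shift cm [ 0.27  0.03 -0.01] turn [-0.003 -0.004  0.05 ] F [-8.6 -6.3  2.3] op 0.003 gf 4.3
equiv handle angle 280.0 radius 77.0 want 77.5
```

```bash
python3 -m crank '[{"linear":[-0.15,-0.02,0],"turn":[0,0,-0.02],"grip":1},{"linear":[0,0,0],"turn":[0,0,0],"grip":1}]'| sed -n '1,2p;4p'
```

```text
clock: 28.55
ee_pos: [0.6639, -0.1993, 0.0939]
force: [-8.5, -5.4, 2.3]
```

```bash
python3 -m crank '[{"linear":[-0.15,-0.02,0],"turn":[0,0,-0.02],"grip":1},{"linear":[0,0,0],"turn":[0,0,0],"grip":1}]'| sed -n '1,2p;4p'
```

```text
clock: 28.75
ee_pos: [0.6653, -0.1994, 0.0939]
force: [-7.8, -6.5, 3.0]
```

```bash
python3 -m crank '[{"linear":[-0.15,-0.05,0],"turn":[0,0,-0.02],"grip":1},{"linear":[0,0,0],"turn":[0,0,0],"grip":1}]'| sed -n '1,2p;4p'
python3 - <<'E'
from h import *
hp(282)
M=np.array([[np.cos(JG[2]),-np.sin(JG[2])],[np.sin(JG[2]),np.cos(JG[2])]])
im=[]
for nm in("scene1","s7","now"):
    if nm=="now": p,d=snap("scene","s8")
    else: f=np.load(f"pics/{nm}.npz");p,d=f["p"],f["d"]
    W=cloud("scene",d);J=(W[...,:2]-JG[:2])@M*1000
    k=(J[...,0]>2)&(J[...,0]<38)&(J[...,1]>-80)&(J[...,1]<-30)&(W[...,2]>.05)&(W[...,2]<.0585)
    print(nm,k.sum(),np.percentile(J[k][:,1],[2,25,50,75,95,99]).round(1) if k.sum() else "")
    u,v=proj("scene",jig(0,-70,80)).astype(int);im.append(cv2.resize(p[v-35:v+35,u-35:u+35],(400,400),interpolation=cv2.INTER_CUBIC))
cv2.imwrite("pics/s8.png",np.hstack(im[1:])[:,:,::-1])
E
```

```text
clock: 28.95
ee_pos: [0.6668, -0.1997, 0.0938]
force: [-7.9, -6.6, 2.3]
t 28.95 pos [ 0.6668 -0.1997  0.0938] shift cm [ 0.18 -0.01 -0.01] turn [-0.003 -0.004  0.04 ] F [-7.9 -6.6  2.3] op -0.002 gf 4.7
equiv handle angle 283.2 radius 76.8 want 77.5
scene1 46 [-78.8 -73.9 -64.8 -60.4 -58.9 -58.4]
s7 36 [-58.3 -49.5 -42.2 -37.7 -32.2 -30.9]
now 31 [-52.7 -46.  -42.2 -37.9 -34.2 -32. ]
```

View pics/s8.png

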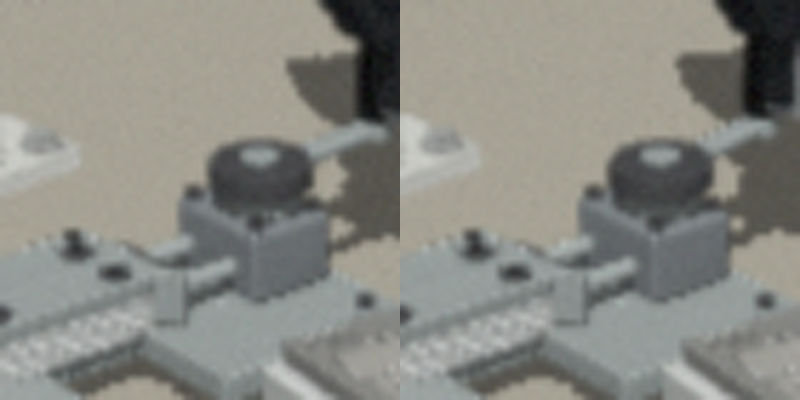

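The left half (earlier) and right half (now) both show the pusher against the stack and the stack against the rail. The lever is still creeping on, its end going from (375,130) to (370,125), so no click jump has happened yet.

```bash
python3 - <<'E'
from h import *
u,v=proj("scene",jig(0,-70,80)).astype(int)
for a in((375,130),(370,125)):
    w=plane("scene",u-35+a[0]*.175,v-35+a[1]*.175,.087);j=tojig(w)-[8,-110];print(j,np.degrees(np.arctan2(j[1],j[0]))%360)
for deg in(265,270,275,280,285,300):
    r=np.radians(deg);q=proj("scene",jig(8+75*np.cos(r),-110+75*np.sin(r),87));print(deg,((q-[u-35,v-35])/.175).round(0))
E
python3 -m crank '[{"linear":[-0.15,-0.03,0],"turn":[0,0,-0.02],"grip":1},{"linear":[0,0,0],"turn":[0,0,0],"grip":1}]'| sed -n '1,2p;4p'
```

```text
[ -6.85490872 -65.34943096] 264.0117880505412
[ -0.80247297 -67.54414544] 269.31931700155417
265 [389. 125.]
270 [381. 121.]
275 [371. 117.]
280 [361. 113.]
285 [350. 110.]
300 [313. 103.]
clock: 29.2
ee_pos: [0.6681, -0.1999, 0.0938]
force: [-9.7, -7.3, 2.3]
```

```bash
python3 -m crank '[{"linear":[-0.1,-0.03,0],"turn":[0,0,-0.01],"grip":1},{"linear":[0,0,0],"turn":[0,0,0],"grip":1}]'| sed -n '1,2p;4p'
```

```text
clock: 29.4
ee_pos: [0.669, -0.2, 0.0938]
force: [-9.6, -6.0, 2.6]
```

```bash
python3 -m crank '[{"linear":[-0.1,-0.03,0],"turn":[0,0,-0.01],"grip":1},{"linear":[0,0,0],"turn":[0,0,0],"grip":1}]'| sed -n '1,2p;4p'
```

```text
clock: 29.6
ee_pos: [0.6699, -0.2001, 0.0938]
force: [-10.0, -5.7, 3.2]
```

```bash
python3 -m crank '[{"linear":[-0.1,-0.03,0],"turn":[0,0,-0.01],"grip":1},{"linear":[0,0,0],"turn":[0,0,0],"grip":1}]'| sed -n '1,2p;4p'
```

```text
clock: 29.8
ee_pos: [0.6709, -0.2002, 0.0937]
force: [-11.2, -7.0, 3.8]
```

```bash
python3 - <<'E'
from h import *
s=bot.state();ax=jig(8,-110,66);F=s["force"];T=s["torque"];r=s["ee_pos"]-ax
print(F.round(1),T.round(3),"M about axis",(np.cross(r,F)+T).round(3), "rxF",np.cross(r,F)[2].round(3))
n=np.linalg.norm(F[:2]);print("line offset from tcp (mm):",1000*T[2]/n,"dir",F[:2]/n,"rot",s["ee_rot"].round(3).tolist())
hp(285)
E
```

```text
[-11.2  -7.    3.8] [-1.005  1.612 -0.106] M about axis [-1.099  1.319 -0.933] rxF -0.827
line offset from tcp (mm): -8.031441091597337 dir [-0.84664433 -0.53215917] rot [[-0.977, -0.211, -0.005], [-0.211, 0.977, -0.003], [0.006, -0.002, -1.0]]
t 29.8 pos [ 0.6709 -0.2002  0.0937] shift cm [ 0.18  0.   -0.02] turn [-0.002 -0.006  0.038] F [-11.2  -7.    3.8] op -0.0 gf 5.7
equiv handle angle 286.3 radius 77.0 want 77.5
```

```bash
cat >> h.py <<'E'
def lever(p,n="scene",lo=150,hi=330,rr=np.arange(28,58,2)):
    A=np.arange(lo,hi,1.);out=[]
    X=np.array([[proj(n,jig(8+r*np.cos(np.radians(a)),-110+r*np.sin(np.radians(a)),87)) for a in A] for r in rr]).astype(np.float32)
    d=(p[...,2].astype(np.float32)-p[...,0])
    b=p.min(2).astype(np.float32)
    D=cv2.remap(d,X[...,0],X[...,1],cv2.INTER_LINEAR);B=cv2.remap(b,X[...,0],X[...,1],cv2.INTER_LINEAR)
    return A,D.mean(0),B.mean(0)
E
python3 - <<'E'
from h import *
p,d=snap("scene","s9")
for nm in("s5","s6","s7","s8","s9"):
    q=np.load(f"pics/{nm}.npz")["p"];A,D,B=lever(q)
    w=np.clip(D+5,0,None)*(B>100);i=np.argsort(-w)[:1]
    print(nm,"peak",A[i]); 
    for lo,hi in((155,190),(250,310)): print("  ",[(int(a),int(x),int(b)) for a,x,b in zip(A,D,B) if lo<=a<hi and a%3==0])
E
```

```text
s5 peak [327.]
   [(156, 2, 68), (159, 2, 71), (162, 2, 73), (165, 2, 74), (168, 3, 73), (171, 3, 71), (174, 2, 70), (177, 0, 64), (180, 0, 56), (183, -2, 49), (186, -3, 44), (189, -3, 41)]
   [(252, -2, 40), (255, -2, 41), (258, -2, 43), (261, -3, 45), (264, -4, 48), (267, -5, 53), (270, -6, 58), (273, -7, 63), (276, -7, 68), (279, -8, 71), (282, -8, 71), (285, -8, 72), (288, -8, 74), (291, -8, 77), (294, -8, 84), (297, -10, 95), (300, -11, 103), (303, -9, 99), (306, -4, 77), (309, 1, 55)]
s6 peak [163.]
   [(156, 3, 98), (159, 4, 116), (162, 5, 130), (165, 5, 139), (168, 5, 142), (171, 5, 139), (174, 4, 132), (177, 2, 113), (180, 0, 88), (183, -1, 68), (186, -2, 55), (189, -2, 47)]
   [(252, -2, 42), (255, -2, 43), (258, -2, 44), (261, -3, 47), (264, -4, 51), (267, -4, 57), (270, -5, 62), (273, -6, 68), (276, -7, 72), (279, -7, 73), (282, -7, 74), (285, -7, 74), (288, -7, 74), (291, -8, 73), (294, -8, 73), (297, -7, 72), (300, -7, 72), (303, -7, 71), (306, -7, 71), (309, -7, 72)]
s7 peak [265.]
   [(156, 2, 69), (159, 3, 70), (162, 2, 69), (165, 1, 67), (168, 0, 69), (171, -2, 77),
[... 760 characters left out ...]
9), (279, 4, 147), (282, 3, 146), (285, 0, 143), (288, -5, 141), (291, -11, 138), (294, -14, 138), (297, -15, 140), (300, -15, 140), (303, -14, 140), (306, -15, 140), (309, -15, 141)]
s9 peak [277.]
   [(156, 2, 67), (159, 2, 70), (162, 1, 69), (165, 0, 67), (168, 0, 70), (171, -1, 75), (174, -5, 81), (177, -8, 88), (180, -9, 94), (183, -10, 99), (186, -10, 102), (189, -11, 103)]
   [(252, -8, 86), (255, -6, 87), (258, -4, 90), (261, -2, 95), (264, 0, 103), (267, 1, 113), (270, 3, 125), (273, 5, 136), (276, 5, 143), (279, 5, 146), (282, 4, 145), (285, 2, 143), (288, -1, 141), (291, -7, 140), (294, -12, 139), (297, -14, 139), (300, -15, 140), (303, -15, 140), (306, -15, 140), (309, -16, 140)]
```

```bash
python3 -m crank '[{"linear":[0.3,0,0],"turn":[0,0,0],"grip":1},{"linear":[0.3,0,0],"turn":[0,0,0],"grip":1},{"linear":[0,0,0],"turn":[0,0,0],"grip":1}]'| sed -n '1,2p;4p'
python3 - <<'E'
from h import *
s=bot.state();print(s["force"].round(1),s["torque"].round(3))
p,d=snap("scene","s10");A,D,B=lever(p)
print([(int(a),round(float(x),1)) for a,x in zip(A,D) if 255<=a<300 and a%3==0])
hp(285)
E
```

```text
clock: 30.15
ee_pos: [0.6661, -0.2003, 0.0938]
force: [-5.4, -3.3, 2.1]
[-5.4 -3.3  2.1] [-0.595  1.006 -0.013]
[(255, -4.3), (258, -1.9), (261, 0.5), (264, 2.6), (267, 4.1), (270, 5.0), (273, 5.3), (276, 5.0), (279, 3.7), (282, 0.6), (285, -4.0), (288, -8.9), (291, -12.5), (294, -14.5), (297, -15.3)]
t 30.2 pos [ 0.6661 -0.2004  0.0938] shift cm [-0.29 -0.08 -0.02] turn [-0.001 -0.003  0.038] F [-7.4 -3.3  1. ] op 0.003 gf 3.7
equiv handle angle 282.8 radius 77.6 want 77.5
```

```bash
cat >> h.py <<'E'
def jrect(n,p,z,x0,x1,y0,y1,s=2):  # jig-frame rectified at height z mm; rows x (top=x1), cols from y1 down to y0
    a=[(x1,y1),(x1,y0),(x0,y0),(x0,y1)];w,h=int((y1-y0)*s),int((x1-x0)*s)
    return cv2.warpPerspective(p,cv2.getPerspectiveTransform(np.float32([proj(n,jig(x,y,z)) for x,y in a]),np.float32([(0,0),(w,0),(w,h),(0,h)])),(w,h),flags=cv2.INTER_CUBIC)
E
python3 - <<'E'
from h import *
for nm in("scene1","s6","s7","s8","s9","s10"):
    p=np.load(f"pics/{nm}.npz")["p"]
    r=jrect("scene",p,57,0,38,-100,-20).mean(2)
    # profiles over y at front (x~4) and mid
    print(nm,"y=-20..-100 step2, x 2..10:",r[56:72,::4].mean(0).astype(int).tolist())
    if nm!="scene1":
        q=jrect("scene",p,60.5,-10,50,-50,60,4).min(2);q=cv2.GaussianBlur(q,(0,0),5)
        nl,l,st,c=cv2.connectedComponentsWithStats((q<85).astype(np.uint8))
        print("   dark blobs (x,y,area):",[(round(50-cy/4,1),round(60-cx/4,1),int(s[4])) for (cx,cy),s in zip(c[1:],st[1:]) if 100<s[4]<3000])
E
```

```text
scene1 y=-20..-100 step2, x 2..10: [113, 121, 134, 141, 144, 145, 143, 139, 129, 119, 115, 114, 114, 114, 114, 114, 115, 115, 115, 121, 131, 140, 141, 136, 124, 104, 85, 76, 76, 81, 87, 92, 93, 93, 94, 95, 98, 104, 113, 116]
s6 y=-20..-100 step2, x 2..10: [148, 147, 145, 138, 124, 107, 92, 77, 65, 62, 71, 90, 110, 124, 124, 107, 89, 82, 81, 80, 79, 77, 77, 74, 67, 56, 47, 44, 47, 54, 60, 65, 74, 83, 89, 96, 102, 107, 113, 118]
   dark blobs (x,y,area): [(np.float64(46.7), np.float64(45.1), 554), (np.float64(46.6), np.float64(-30.9), 518), (np.float64(31.6), np.float64(30.7), 1600), (np.float64(31.0), np.float64(-33.2), 1527), (np.float64(11.4), np.float64(-48.6), 441), (np.float64(3.9), np.float64(30.5), 1638), (np.float64(3.3), np.float64(-33.5), 1705), (np.float64(-5.1), np.float64(-48.5), 472)]
s7 y=-20..-100 step2, x 2..10: [107, 89, 77, 69, 68, 79, 105, 131, 148, 155, 154, 150, 140, 125, 113, 110, 116, 121, 121, 115, 111, 112, 117, 120, 115, 108, 103, 100, 99, 99, 100, 101, 101, 100, 100, 100, 105, 113, 121, 124]
   dark blobs (x,y,area): [(np.float64(46.7), np.float64(45.1), 48
[... 884 characters left out ...]
bs (x,y,area): [(np.float64(46.7), np.float64(45.0), 432), (np.float64(36.5), np.float64(-25.1), 2560), (np.float64(30.7), np.float64(42.1), 1561), (np.float64(3.4), np.float64(41.2), 1520), (np.float64(3.6), np.float64(-22.7), 1541)]
s10 y=-20..-100 step2, x 2..10: [101, 86, 78, 72, 69, 78, 103, 131, 148, 154, 155, 151, 143, 135, 124, 118, 121, 123, 120, 114, 110, 110, 114, 118, 116, 110, 103, 99, 98, 97, 97, 98, 98, 98, 99, 102, 106, 111, 118, 122]
   dark blobs (x,y,area): [(np.float64(46.5), np.float64(45.1), 500), (np.float64(36.6), np.float64(-25.2), 2602), (np.float64(30.6), np.float64(42.3), 1581), (np.float64(3.5), np.float64(41.2), 1445), (np.float64(3.6), np.float64(-22.6), 1562)]
```

```bash
python3 -m crank '[{"linear":[-0.3,-0.03,0],"turn":[0,0,0],"grip":1},{"linear":[-0.3,-0.03,0],"turn":[0,0,0],"grip":1},{"linear":[0,0,0],"turn":[0,0,0],"grip":1}]'| sed -n '1,2p;4p'
python3 -m crank '[{"linear":[-0.1,0,0],"turn":[0,0,0],"grip":1},{"linear":[0,0,0],"turn":[0,0,0],"grip":1}]'| sed -n '1,2p;4p'
```

```text
clock: 30.5
ee_pos: [0.6709, -0.2002, 0.0936]
force: [-10.9, -5.2, 3.0]
clock: 30.7
ee_pos: [0.672, -0.2002, 0.0937]
force: [-8.7, -5.8, 2.6]
```

```bash
python3 -m crank '[{"linear":[-0.1,-0.02,0],"turn":[0,0,-0.01],"grip":1},{"linear":[0,0,0],"turn":[0,0,0],"grip":1}]'| sed -n '1,2p;4p'
```

```text
clock: 30.9
ee_pos: [0.6759, -0.1983, 0.0944]
force: [-0.6, -0.1, -0.4]
```

```bash
python3 -m crank '[{"linear":[-0.1,-0.02,0],"turn":[0,0,-0.01],"grip":1},{"linear":[0,0,0],"turn":[0,0,0],"grip":1}]'| sed -n '1,2p;4p'
```

```text
clock: 31.1
ee_pos: [0.6767, -0.1978, 0.0946]
force: [-0.7, 0.1, 0.0]
```

The force dropped to zero, so it clicked. I'm backing off.

```bash
python3 -m crank '[{"linear":[0.5,0,0],"turn":[0,0,0],"grip":1},{"linear":[0.5,0,-1],"turn":[0,0,0],"grip":1},{"linear":[0,0,-4],"turn":[0,0,0],"grip":1},{"linear":[0,0,-5],"turn":[0,0,0],"grip":1},{"linear":[2,0,-5],"turn":[0,0,0],"grip":1},{"linear":[0,0,0],"turn":[0,0,0],"grip":1}]'| sed -n '1,2p;4p'
python3 - <<'E'
from h import *
p,d=snap("scene","s11");A,D,B=lever(p,hi=350)
print([(int(a),round(float(x),1),int(b)) for a,x,b in zip(A,D,B) if 255<=a<350 and a%3==0])
q=jrect("scene",p,60.5,-10,50,-50,60,4).min(2);q=cv2.GaussianBlur(q,(0,0),5)
nl,l,st,c=cv2.connectedComponentsWithStats((q<85).astype(np.uint8))
print([(round(float(50-cy/4),1),round(float(60-cx/4),1),int(s[4])) for (cx,cy),s in zip(c[1:],st[1:]) if 100<s[4]<3000])
print("pusher",jrect("scene",p,57,0,38,-100,-20).mean(2)[56:72,::4].mean(0).astype(int).tolist())
W=cloud("scene",d);k=(W[...,2]>.095)&(W[...,2]<.135)&(p.max(2)<50);J=np.array([tojig(w) for w in W[k]])-[8,-110];R_=np.hypot(*J.T);J=J[(R_<95)&(R_>55)];print(len(J),np.median(np.degrees(np.arctan2(J[:,1],J[:,0]))%360) if len(J) else "")
E
```

```text
clock: 31.7
ee_pos: [0.6509, -0.2066, 0.253]
force: [0.9, -0.1, 1.1]
[(255, -16.5, 143), (258, -15.9, 141), (261, -14.8, 139), (264, -12.6, 135), (267, -9.3, 131), (270, -5.3, 128), (273, -0.7, 126), (276, 3.2, 128), (279, 4.9, 133), (282, 4.8, 139), (285, 4.6, 141), (288, 3.7, 142), (291, 0.4, 142), (294, -5.0, 141), (297, -10.5, 138), (300, -14.1, 138), (303, -14.9, 138), (306, -14.9, 138), (309, -15.1, 137), (312, -15.8, 138), (315, -15.3, 138), (318, -15.2, 139), (321, -15.1, 139), (324, -15.2, 139), (327, -15.3, 139), (330, -15.2, 139), (333, -15.2, 139), (336, -15.4, 138), (339, -14.7, 138), (342, -14.8, 138), (345, -15.3, 139), (348, -15.7, 139)]
[(46.6, 45.1, 516), (36.4, -25.1, 2687), (30.7, 42.0, 1729), (3.4, 41.4, 1609), (3.5, -22.7, 1651)]
pusher [100, 85, 76, 68, 66, 77, 103, 129, 145, 151, 150, 147, 138, 125, 114, 110, 115, 119, 117, 112, 108, 109, 113, 115, 114, 108, 103, 98, 96, 97, 97, 96, 96, 97, 98, 100, 103, 108, 116, 121]
49 286.0932281678058
```

```bash
python3 -c "
from plant import bot
print(bot.close_job())"
```

```text
the job is handed in; nothing more can be done
None
```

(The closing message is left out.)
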